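# Gauge two grinder sleeves and sort out the one that sticks

## Task

Two spindle sleeves for the spice grinder stand on the bench; they look alike, but only one of them slides all the way down the pins of the twin-pin gauge. Try each sleeve on a pin of its own and let go of both; then leave the one that went fully home where it is, and take the one that stuck proud and lay it on its side, midway along the groove of the V-cradle, with everything else on the bench left where it is.

Things in the scene. Friction and masses are not known exactly. Their poses are not given: they have to be found in the camera images.
- sleeve_1: One of two look-alike steel sleeves (thick tubes), stood upright on the bench: outside diameter 40 mm, length 70 mm, bore 23 mm, about 260 g. Captive in the bore, 40 to 55 mm above the lower end, is a floating bush that may be too narrow for the gauge pins: which sleeve has the narrow one varies and is found by trying. Origin: centre of the lower end; z along the axis, up at the start.
- sleeve_2: One of two look-alike steel sleeves (thick tubes), stood upright on the bench: outside diameter 40 mm, length 70 mm, bore 23 mm, about 260 g. Captive in the bore, 40 to 55 mm above the lower end, is a floating bush that may be too narrow for the gauge pins: which sleeve has the narrow one varies and is found by trying. Origin: centre of the lower end; z along the axis, up at the start.
- sleeve_1_mid (a point): Centre of sleeve_1, on its axis 35 mm from either end; axes as the sleeve's.
- sleeve_2_mid (a point): Centre of sleeve_2, on its axis 35 mm from either end; axes as the sleeve's.
- gauge: Fixed twin-pin gauge: a dark steel block 70 x 200 x 18 mm (x, y, z) with two identical upright steel pins 130 mm apart along y, each 20 mm in diameter and 60 mm high above the block, with a 4 mm bevelled tip. Origin at the centre of the block's underside, z up.
- pin_a_foot (a point): Foot of one pin (towards the gauge's +y): on the pin's axis at the top face of the block, z up. A sleeve that fits goes fully home, its lower end on this face; one that does not fit stops about 18 mm above it.
- pin_b_foot (a point): Foot of the other pin (towards the gauge's -y), likewise.
- cradle_seat (a point): Fixed aluminium V-cradle: base plate 110 x 75 x 10 mm (x, y), on it a V-groove 50 mm long and at most 34 mm wide outside. This point is where the centre of a sleeve lying in the groove comes, 55 mm above the bench, midway along the groove; x along the groove, level; z up. The sleeve's ends may face either way.
- jar_a: Bystander, to be left alone: small clear glass jar with a metal cap, 52 mm across, 75 mm high; it stands on the bench, origin at the centre of its underside.
- jar_b: Bystander, to be left alone: brown glass jar with a white cap, 60 mm across, 95 mm high; it stands on the bench, origin at the centre of its underside.
- bowl: Bystander, to be left alone: small steel bowl, 100 mm across the rim, 42 mm high; it stands on the bench, origin at the centre of its underside.
- brush: Bystander, to be left alone: brush about 170 mm long; it lies flat, its origin under its middle, x along it.
- spoon: Bystander, to be left alone: steel spoon 160 mm long; it lies flat, its origin under its middle, x along it.
- lid: Bystander, to be left alone: round steel grinder lid with a knob, 100 mm across, 32 mm high; it stands on the bench, origin at the centre of its underside.
Things that resemble listed ones, but are neither listed nor needed, are in the scene too. Leave any purple or turquoise look-alike of the sleeve_2 alone.

How it is judged:
By the outcome, as a careful person would: the job done as asked, in the order asked, and still so for the second after the job is handed in, with the robot touching nothing.
It also fails if it takes over 72 s, if anything falls off the work surface, if the arm or the gripper's body presses on something with over 40 N, if the wrist force passes 120 N, or if a joint passes its speed limit or range.

## Robot

A 7-joint arm with a two-finger parallel gripper is mounted at the origin on the work surface. World frame = base frame: x ahead of the robot, y to its left, z up, the work surface at z = 0. Lengths are in m, angles in rad, forces in N, time in s.
With the tool pointing down it reaches from about 0.4 to 0.85 m from the base axis. Payload 10.4 kg.
Tool frame: the origin (TCP) lies between the finger pads; the fingertips stand manip.tip_extent ahead of it and the grasp point (between the pads) lies 6 mm ahead of it (manip.tip_extent is the distance from the TCP to the fingertips, in m); z points along the fingers, y is the line along which they close (so a half turn about z gives the same grasp; the last joint's range is limited). The gripper opens to 85 mm and grips with 20 to 120 N. Pads are 22 mm wide; open, the fingers measure 114 mm over their backs; the gripper's body (76 mm by 85 mm) begins 54 mm behind the grasp point. The pads swing forward as they close: fully open they stand 13 mm farther back than shut.
Start: joints at [1.216, 0.332, -0.065, 1.46, 0.022, 1.35, -0.088], TCP at [0.204, -0.591, 0.256] pointing down, gripper open.
Joint ranges: [-2.6, 2.6], [-0.5, 2.12], [-1.47, 1.34], [0.16, 2.42], [-1.27, 4.41], [0.06, 2.06], [-2.6, 2.6]. Speed limits (rad/s): [2.22, 2.22, 2.79, 2.79, 3.14, 3.14, 3.14].

## Interface

Orientations are given as a unit quaternion [x, y, z, w].
In Python, from workcell import get_obs, optics, workorder, manip gives the robot as it stands.
- The arm moves only by the tool jog_arm, never from a script. Its argument "increments" is a list of rows, each a list of 7 numbers: the shift along the tool's x, y, z in m, then the turn, a rotation vector about the tool's x, y, z in rad, then the opening, from -1 (shut) to 1 (fully open). A call has 1 to 5 rows; each row is the pose to reach, as a shift and turn from the pose commanded when the call began, along the tool's axes at that moment; what a row does not reach only later rows make up. A row lasts 1/12 s, in which the tool goes at most 41.7 mm and 7.16 degrees, less where a joint would pass 70% of its speed; a pose out of reach is approached as far as the arm can. A call with a gripper value outside its range is refused whole. The fingers move at their own pace and stop on an object; "grip_force" is the grip in N (left out, the last holds). Time passes only in rows, so rows that repeat a pose let the fingers close. It gives the time, the measured TCP pose, the force, the opening and the grip force at its end, in the units of the state.
- get_obs(): the state, without advancing time (a new reading comes with each control period).
- optics.camera(name): name is "scene" or "top" or "wrist"; returns a dict with "color" (384x512x3 uint8, red, green, blue), "depth" (384x512 float32, m along the optical axis (not along the pixel's ray), 0 where there is no reading), "K" (3x3 intrinsics, pixels), "R" (3x3) and "t" (3): a world point X has camera coordinates R X + t. Camera axes: x right, y down, z forward; pixel columns grow to the right and rows downward; lengths in m; the calibration is good to about 2 mm. A picture is of the moment at which its call begins.
- workorder.hand_in(): hands the job in; it is judged then, once.
The state is a dict: "clock": time; "joint_pos": joint angles; "joint_velocities": joint speeds; "tau": joint torques, N m; "position": TCP position; "ee_rot": TCP orientation; "ft_force": force on the tool from outside, world axes, zero at the start; "torque": the same for the moment, N m; "grip_width": opening from 0.0 (shut) to 1.0 (fully open); "grasp_force": force on a finger pad.
Only numpy, scipy, OpenCV 4.12 (cv2) and the standard library are available. Lean on these libraries where they do the work, as an engineer would, in place of code of your own. Each camera call takes 0.05 s, during which the arm holds its last target. There are 200 camera calls.

## Working session

There is one attempt and no reset: what is moved stays moved. The work goes in short steps, Python scripts to look and compute and a tool call to move; the robot and the scene stay as the last step left them, time stands still between calls to the robot, and variables do not carry over. Pictures are saved under pics/ and viewed, at most 10 in all, crops included, and the job is handed in when it is done.

Besides the shell and the picture viewer there is one more tool, called after "Call:" as name([rows], argument=value, ...), one row to a line, values as JSON. jog_arm: Moves the arm, as the interface text tells. Its arguments: {"type":"object","properties":{"increments":{"type":"array"},"grip_force":{"type":"number"}},"required":["increments"]}

```bash
mkdir -p pics; ls
python3 - <<'E'
from workcell import get_obs, optics, manip
import cv2,numpy as np
o=get_obs();print({k:np.round(v,3) for k,v in o.items()},manip.tip_extent)
for n in("scene","top"):
    c=optics.camera(n);np.savez(n+".npz",**c);cv2.imwrite(f"pics/{n}.png",c["color"][...,::-1]);print(n,c["K"],c["R"],c["t"])
E
```

```text
pics
{'clock': np.float64(0.0), 'joint_pos': array([ 1.216,  0.333, -0.065,  1.461,  0.022,  1.35 , -0.089]), 'joint_velocities': array([ 0.   ,  0.001,  0.002,  0.   , -0.002, -0.001, -0.001]), 'tau': array([-1.0000e-03, -6.2545e+01,  4.8000e-02, -3.9161e+01,  1.6000e-02,
        1.0000e-02, -0.0000e+00]), 'position': array([ 0.203, -0.591,  0.256]), 'ee_rot': array([ 0.986,  0.165, -0.   , -0.001]), 'ft_force': array([ 0.001, -0.887, -0.304]), 'torque': array([ 0.026, -0.014,  0.046]), 'grasp_force': np.float64(0.0), 'grip_width': np.float64(1.0)} 0.025
scene [[383.29086918   0.         251.07290276]
 [  0.         383.29086918 196.46159116]
 [  0.           0.           1.        ]] [[-0.75732478  0.65269158  0.02128094]
 [ 0.3715401   0.45744334 -0.8079007 ]
 [-0.53704481 -0.6039365  -0.58893428]] [ 0.37843819 -0.18203906  1.29790097]
top [[408.92859767   0.         253.8373343 ]
 [  0.         408.92859767 190.39417148]
 [  0.           0.           1.        ]] [[-2.71468686e-03 -9.99996302e-01 -1.61054603e-04]
 [-9.78069993e-01  2.68870479e-03 -2.08259116e-01]
 [ 2.08258779e-01 -4.07835611e-04 -9.78073675e-01]] [0.0455122  0.56182395 0.9569135 ]
```

View pics/scene.png

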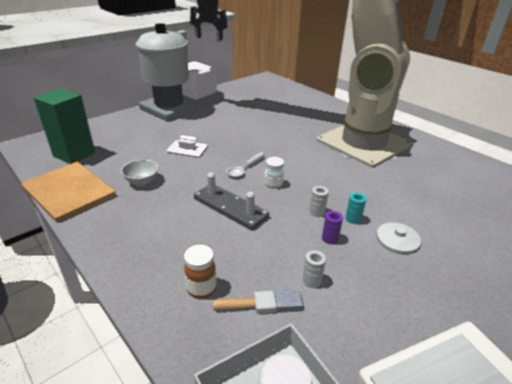

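View pics/top.png

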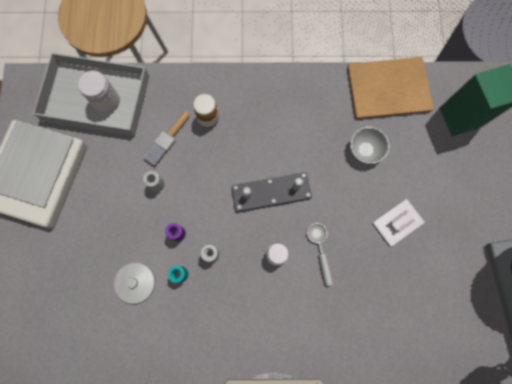

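The scene view shows grey sleeves at (319,200) and (314,268), and the purple and turquoise look-alikes between them. In the top view the grey sleeves are at (209,254) and (152,180), the gauge pins at (246,193) and (297,183), and the cradle at (400,222).

```bash
cat > h.py <<'E'
import numpy as np,cv2
def cloud(c):
    K,R,t=c["K"],c["R"],c["t"];d=c["depth"];v,u=np.indices(d.shape)
    P=np.stack([(u-K[0,2])*d/K[0,0],(v-K[1,2])*d/K[1,1],d],-1)
    return (P-t)@R
def topo(c,u,v,z):
    r=np.array([(u-c["K"][0,2])/c["K"][0,0],(v-c["K"][1,2])/c["K"][1,1],1])@c["R"];o=-c["R"].T@c["t"]
    return o+r*(z-o[2])/r[2]
E
python3 - <<'E'
from h import *
np.set_printoptions(precision=4,suppress=True)
T=dict(np.load("top.npz"));S=dict(np.load("scene.npz"))
PT,PS=cloud(T),cloud(S)
print("bench",np.median(PT[290:330,60:200,2]),np.median(PS[300:340,100:150,2]))
def blob(name,u,v,h,lo,hi,r,show=1):
    c0=topo(T,u,v,h)[:2]
    for n,P in(("top",PT),("scene",PS)):
        m=(np.hypot(*(P[...,:2]-c0).transpose(2,0,1))<r)&(P[...,2]>lo)&(P[...,2]<hi)
        q=P[m]
        if len(q)<3: print(name,n,len(q));continue
        rc=cv2.minAreaRect((q[:,:2]*1000).astype(np.float32)); ce,ra=cv2.minEnclosingCircle((q[:,:2]*1000).astype(np.float32))
        print(name,n,len(q),"px",c0,"circ",np.round(ce,1),round(ra,1),"rect",np.round(rc[0],1),np.round(rc[1],1),round(rc[2],1),"z",np.percentile(q[:,2],[5,50,95]))
blob("s_near",209,253,.07,.064,.08,.035)
blob("s_far",152,179,.07,.064,.08,.035)
blob("purple",175,232,.07,.064,.08,.035)
blob("turq",177,274,.07,.064,.08,.035)
blob("pinb?",297,182,.078,.065,.085,.03)
blob("pina?",246,192,.078,.065,.085,.03)
blob("block",272,193,.018,.010,.026,.13)
blob("cr_base",400,222,.01,.006,.02,.1)
blob("cr_top",400,222,.05,.03,.07,.1)
blob("jar_a",277,253,.075,.06,.09,.05)
E
python3 - <<'E'
import cv2,numpy as np
i=cv2.imread("pics/top.png");s=cv2.imread("pics/scene.png")
a=cv2.resize(i[165:275,220:440],(800,400),interpolation=2);b=cv2.resize(s[130:165,160:215],(314,200),interpolation=2)
o=np.zeros((600,800,3),np.uint8);o[:400]=a;o[400:,:314]=b;cv2.imwrite("pics/crop1.png",o)
E
```

```text
bench 0.0005657479047555154 0.0002070996317710329
s_near top 151 px [0.4076 0.1511] circ [408.3 153.5] 19.7 rect [408.3 153. ] [37.3 38.1] 46.5 z [0.0658 0.0695 0.0724]
s_near scene 128 px [0.4076 0.1511] circ [410.2 155.6] 21.1 rect [411.3 156.4] [39.4 37.3] 43.1 z [0.0649 0.0701 0.0722]
s_far top 144 px [0.5891 0.2957] circ [591.6 299.5] 20.3 rect [591.1 299.8] [37.6 38.2] 85.1 z [0.0656 0.0692 0.0722]
s_far scene 219 px [0.5891 0.2957] circ [594.  303.2] 20.9 rect [594.3 303.3] [37.8 38.8] 50.3 z [0.0649 0.07   0.0722]
purple top 148 px [0.4578 0.2339] circ [461.2 239.9] 19.9 rect [461.  239.6] [38.2 36.9] 46.3 z [0.0656 0.0694 0.0727]
purple scene 158 px [0.4578 0.2339] circ [463.9 242.2] 20.8 rect [464.  242.5] [37.9 38.1] 75.6 z [0.065  0.0703 0.0721]
turq top 157 px [0.3588 0.2255] circ [359.6 229.8] 19.9 rect [359.5 229.7] [37.8 37.6] 46.0 z [0.0663 0.0697 0.0728]
turq scene 140 px [0.3588 0.2255] circ [361.  231.7] 21.4 rect [363.4 233.4] [36.2 39.7] 61.3 z [0.0645 0.0704 0.0724]
pinb? top 58 px [ 0.5787 -0.0617] circ [581.  -64.9] 10.2 rect [581.  -64.7] [18.6 19.6] 62.7 z 
[... 679 characters left out ...]
-314.1] 77.0 rect [ 495.8 -317.8] [107.  120.6] 40.7 z [0.0067 0.0097 0.013 ]
cr_base scene 357 px [ 0.4885 -0.3308] circ [ 478.7 -330.9] 72.8 rect [ 472.6 -335.5] [123.2 111.6] 35.4 z [0.0078 0.011  0.0162]
cr_top top 263 px [ 0.4832 -0.3164] circ [ 488.7 -326.3] 29.0 rect [ 488.5 -326.5] [34.1 52. ] 34.6 z [0.0305 0.0354 0.0408]
cr_top scene 108 px [ 0.4832 -0.3164] circ [ 490.6 -323.7] 29.3 rect [ 490.  -323.8] [35.8 50.2] 34.7 z [0.0312 0.0374 0.0421]
jar_a top 305 px [ 0.4069 -0.0105] circ [406.4 -11.3] 23.1 rect [406.4 -11.1] [44.9 43.7] 46.9 z [0.0719 0.0748 0.0776]
jar_a scene 195 px [ 0.4069 -0.0105] circ [409.4  -6.5] 25.4 rect [409.4  -8.8] [44.3 46. ] 4.8 z [0.063  0.0756 0.0775]
```

View pics/crop1.png

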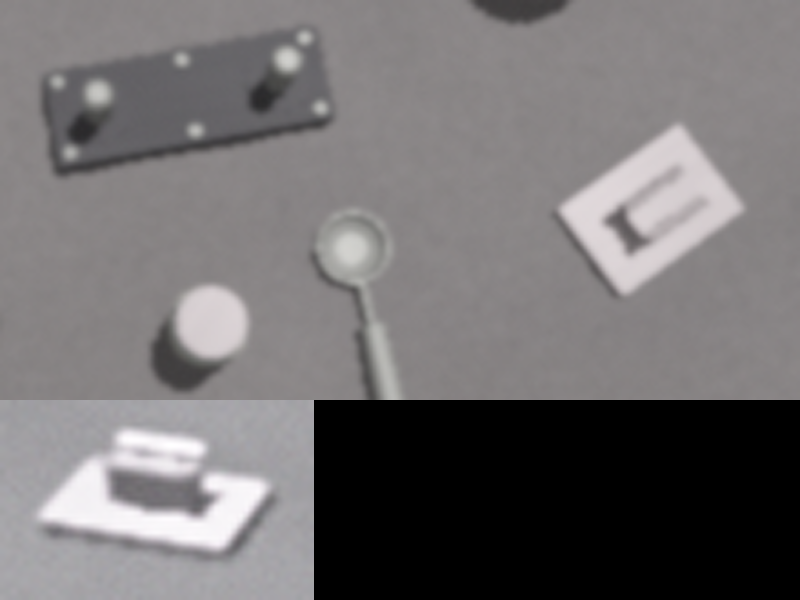

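The crop shows the V-cradle base at about (650,210), with the groove running from lower-left to upper-right, which matches the fitted long side at -55°. The measured heights (70, 78 and 18 mm) and the 130 mm pin spacing agree with the given sizes. Next I write a move planner.

```bash
cat >> h.py <<'E'
from scipy.spatial.transform import Rotation as Ro
def down(yaw_close):  # tool down, closing line at yaw_close (deg)
    p=np.radians(yaw_close+90);x=[np.cos(p),np.sin(p),0]
    z=np.array([0,0,-1.]);return Ro.from_matrix(np.stack([x,np.cross(z,x),z],1))
def tilt(az,a,flip=1): # tool z tilted a deg from down toward azimuth az; y horizontal
    az,a=np.radians([az,a]);z=np.array([np.cos(az)*np.sin(a),np.sin(az)*np.sin(a),-np.cos(a)])
    y=flip*np.array([-np.sin(az),np.cos(az),0]);return Ro.from_matrix(np.stack([np.cross(y,z),y,z],1))
def plan(wps,p=None,R=None):
    """wps: (grasp position, R); prints one chained rounded delta per call"""
    from workcell import get_obs
    if p is None:
        o=get_obs();p,R=np.array(o["position"]),Ro.from_quat(o["ee_rot"])
        print("now",np.round(p,4),"grasp",np.round(p+R.apply([0,0,.006]),4),"j",np.round(o["joint_pos"],2),"F",np.round(o["ft_force"],1),"w",round(float(o["grip_width"]),3),round(float(o["grasp_force"]),1),"t",o["clock"])
    for g,Rt in wps:
        q=np.array(g)-Rt.apply([0,0,.006]);d=q-p;L=np.linalg.norm(d);rv=(R.inv()*Rt).as_rotvec()
        n=max(1,int(np.ceil(max(L/.2,np.degrees(np.linalg.norm(rv))/34))))
        R0,p0=R,p
        for k in range(1,n+1):
            pk=p0+d*k/n;Rk=R0*Ro.from_rotvec(rv*k/n)
            dt=np.round(R.inv().apply(pk-p),3);dr=np.round((R.inv()*Rk).as_rotvec(),3)
            print(dt.tolist()+dr.tolist(),"mm",round(1e3*np.linalg.norm(dt)),"deg",round(np.degrees(np.linalg.norm(dr)),1))
            p=p+R.apply(dt);R=R*Ro.from_rotvec(dr)
        print("--",np.round(g,3))
NEAR=np.array([.4093,.1545]);FAR=np.array([.5925,.301]);PB=np.array([.582,-.063]);PA=np.array([.5595,.064]);CR=np.array([.4893,-.325])
E
python3 - <<'E'
from h import *
P=cloud(dict(np.load("scene.npz")))
q=P[92:160,40:92].reshape(-1,3);q=q[(q[:,2]>.03)&(q[:,2]<.5)];print("box",np.percentile(q,[2,98],0))
plan([((.5,-.35,.25),down(-26)),((.52,-.03,.25),down(0)),((*NEAR,.25),down(20.6)),((*NEAR,.12),down(20.6)),((*NEAR,.045),down(20.6))])
E
```

```text
box [[ 0.72644554 -0.5426539   0.03401815]
 [ 0.83173004 -0.46225264  0.19186331]]
now [ 0.2035 -0.5906  0.2556] grasp [ 0.2035 -0.5906  0.2496] j [ 1.22  0.33 -0.06  1.46  0.02  1.35 -0.09] F [ 0.7 -0.6  0.7] w 1.003 0.0 t 0.1
[0.179, -0.065, -0.0, -0.001, -0.0, -0.393] mm 190 deg 22.5
[0.191, 0.008, -0.0, -0.0, -0.0, -0.392] mm 191 deg 22.5
-- [ 0.5  -0.35  0.25]
[0.148, -0.061, -0.0, -0.0, -0.0, -0.227] mm 160 deg 13.0
[0.159, -0.026, -0.0, 0.0, -0.0, -0.227] mm 161 deg 13.0
-- [ 0.52 -0.03  0.25]
[0.092, -0.056, -0.0, 0.0, -0.0, -0.18] mm 108 deg 10.3
[0.101, -0.038, -0.0, 0.0, -0.0, -0.18] mm 108 deg 10.3
-- [0.409 0.154 0.25 ]
[-0.001, 0.0, 0.13, 0.0, -0.0, 0.0] mm 130 deg 0.0
-- [0.409 0.154 0.12 ]
[0.0, 0.0, 0.075, 0.0, -0.0, 0.0] mm 75 deg 0.0
-- [0.409 0.154 0.045]
```

Call:
jog_arm([
  [0.179, -0.065, 0, 0, 0, -0.393, 1],
  [0.179, -0.065, 0, 0, 0, -0.393, 1],
  [0.179, -0.065, 0, 0, 0, -0.393, 1],
  [0.179, -0.065, 0, 0, 0, -0.393, 1],
  [0.179, -0.065, 0, 0, 0, -0.393, 1],
])

```text
clock: 0.52
position: [0.3557, -0.4672, 0.2562]
ee_rot: [0.934, 0.358, 0.001, -0.0]
ft_force: [0.4, -0.4, 0.7]
grip_width: 0.997
grasp_force: 0.0
```

Call:
jog_arm([
  [0.191, 0.008, 0, 0, 0, -0.392, 1],
  [0.191, 0.008, 0, 0, 0, -0.392, 1],
  [0.191, 0.008, 0, 0, 0, -0.392, 1],
  [0.191, 0.008, 0, 0, 0, -0.392, 1],
  [0.191, 0.008, 0, 0, 0, -0.392, 1],
])

```text
clock: 0.93
position: [0.5033, -0.3461, 0.2561]
ee_rot: [0.846, 0.533, 0.001, -0.001]
ft_force: [1.2, -0.2, -0.1]
grip_width: 1.002
grasp_force: 0.0
```

Call:
jog_arm([
  [0.148, -0.061, 0, 0, 0, -0.227, 1],
  [0.148, -0.061, 0, 0, 0, -0.227, 1],
  [0.148, -0.061, 0, 0, 0, -0.227, 1],
  [0.148, -0.061, 0, 0, 0, -0.227, 1],
  [0.148, -0.061, 0, 0, 0, -0.227, 1],
])

```text
clock: 1.35
position: [0.5112, -0.1822, 0.2567]
ee_rot: [0.779, 0.626, 0.001, -0.001]
ft_force: [-0.2, 0.8, 0.0]
grip_width: 1.001
grasp_force: 0.0
```

Call:
jog_arm([
  [0.159, -0.026, 0, 0, 0, -0.227, 1],
  [0.159, -0.026, 0, 0, 0, -0.227, 1],
  [0.159, -0.026, 0, 0, 0, -0.227, 1],
  [0.159, -0.026, 0, 0, 0, -0.227, 1],
  [0.159, -0.026, 0, 0, 0, -0.227, 1],
])

```text
clock: 1.77
position: [0.5204, -0.0217, 0.2567]
ee_rot: [0.704, 0.711, 0.001, -0.001]
ft_force: [-0.3, 0.9, 0.6]
grip_width: 1.0
grasp_force: 0.0
```

Run:
```python
from h import *
from workcell import optics
W=optics.camera("wrist");P=cloud(W);np.savez("w1.npz",**W);cv2.imwrite("pics/w1.png",W["color"][...,::-1])
for n,c in(("PA",PA),("PB",PB)):
    m=(np.hypot(*(P[...,:2]-c).transpose(2,0,1))<.03)&(P[...,2]>.06)&(P[...,2]<.09);q=P[m]
    if len(q)>5: print(n,len(q),cv2.minEnclosingCircle((q[:,:2]*1e3).astype(np.float32)),np.median(q[:,2]))
plan([((*NEAR,.25),down(20.6)),((*NEAR,.12),down(20.6)),((*NEAR,.045),down(20.6))])
```

```text
PA 307 ((560.6858520507812, 63.80582046508789), 10.011018753051758) 0.07620335125289603
PB 263 ((583.835205078125, -64.05979919433594), 10.325760841369629) 0.07562574485641867
now [ 0.5205 -0.0258  0.2564] grasp [ 0.5205 -0.0258  0.2504] j [ 0.55  0.15 -0.64  1.71  0.09  1.31 -0.1 ] F [ 0.4 -0.1 -0.2] w 1.002 0.0 t 1.8167
[0.091, -0.055, 0.0, 0.0, -0.0, -0.176] mm 106 deg 10.1
[0.098, -0.038, 0.001, 0.0, -0.001, -0.177] mm 105 deg 10.1
-- [0.409 0.154 0.25 ]
[0.0, -0.0, 0.13, 0.0, 0.0, 0.0] mm 130 deg 0.0
-- [0.409 0.154 0.12 ]
[0.0, -0.0, 0.075, 0.0, 0.0, 0.0] mm 75 deg 0.0
-- [0.409 0.154 0.045]
```

Call:
jog_arm([
  [0.091, -0.055, 0, 0, 0, -0.176, 1],
  [0.091, -0.055, 0, 0, 0, -0.176, 1],
  [0.091, -0.055, 0, 0, 0, -0.176, 1],
  [0.091, -0.055, 0, 0, 0, -0.176, 1],
])

```text
clock: 2.15
position: [0.4636, 0.0646, 0.2565]
ee_rot: [0.64, 0.768, -0.0, 0.0]
ft_force: [1.2, 0.2, 0.7]
grip_width: 1.003
grasp_force: 0.0
```

Call:
jog_arm([
  [0.098, -0.038, 0.001, 0, 0, -0.177, 1],
  [0.098, -0.038, 0.001, 0, 0, -0.177, 1],
  [0.098, -0.038, 0.001, 0, 0, -0.177, 1],
  [0.098, -0.038, 0.001, 0, 0, -0.177, 1],
])

```text
clock: 2.48
position: [0.4091, 0.154, 0.2556]
ee_rot: [0.57, 0.822, 0.0, 0.0]
ft_force: [0.7, -0.0, -0.1]
grip_width: 0.998
grasp_force: 0.0
```

```bash
sed -i 's/^NEAR=.*/NEAR=np.array([.4093,.1545]);FAR=np.array([.5925,.301]);PB=np.array([.5838,-.064]);PA=np.array([.5607,.0638]);CR=np.array([.4893,-.325])/' h.py
cat >> h.py <<'E'
def ring(P,c,lo,hi,r=.035):
    m=(np.hypot(*(P[...,:2]-c).transpose(2,0,1))<r)&(P[...,2]>lo)&(P[...,2]<hi);q=P[m]
    if len(q)<6: return len(q)
    ce,ra=cv2.minEnclosingCircle((q[:,:2]*1e3).astype(np.float32));return len(q),np.round(ce,1),round(ra,1),np.round(np.percentile(q[:,2],[5,50,95]),4)
E
python3 - <<'E'
from h import *
from workcell import optics
W=optics.camera("wrist");P=cloud(W)
print(ring(P,NEAR,.064,.08),ring(P,FAR,.064,.08))
plan([((*NEAR,.12),down(20.6)),((*NEAR,.045),down(20.6))])
E
```

```text
(612, array([411.1, 154.6]), 19.9, array([0.0669, 0.0692, 0.0704])) (862, array([594.1, 301.3]), 20.6, array([0.0651, 0.0691, 0.0706]))
now [0.4105 0.1516 0.2555] grasp [0.4105 0.1516 0.2495] j [ 0.41 -0.06 -0.82  1.89 -0.05  1.29 -0.04] F [ 1.  -0.4 -0.4] w 1.0 0.0 t 2.5333
[0.003, -0.0, 0.13, 0.0, 0.001, -0.004] mm 130 deg 0.2
-- [0.409 0.154 0.12 ]
[0.0, -0.0, 0.075, 0.0, 0.0, -0.0] mm 75 deg 0.0
-- [0.409 0.154 0.045]
```

Call:
jog_arm([
  [0.003, 0.001, 0.13, 0, 0, -0.004, 1],
  [0.003, 0.001, 0.13, 0, 0, -0.004, 1],
  [0.003, 0.001, 0.13, 0, 0, -0.004, 1],
  [0.003, 0.001, 0.13, 0, 0, -0.004, 1],
  [0.003, 0.001, 0.13, 0, 0, -0.004, 1],
])

```text
clock: 2.95
position: [0.41, 0.1524, 0.1238]
ee_rot: [0.571, 0.821, -0.002, -0.002]
ft_force: [0.5, -0.2, -0.6]
grip_width: 1.001
grasp_force: 0.0
```

Call:
jog_arm([
  [0, 0, 0.025, 0, 0, 0, 1],
  [0, 0, 0.05, 0, 0, 0, 1],
  [0, 0, 0.075, 0, 0, 0, 1],
  [0, 0, 0.075, 0, 0, 0, 1],
])

```text
clock: 3.28
position: [0.4109, 0.1526, 0.0493]
ee_rot: [0.571, 0.821, -0.001, -0.001]
ft_force: [-1.8, -0.8, -0.5]
grip_width: 1.0
grasp_force: 0.0
```

Call:
jog_arm([
  [0, 0, 0, 0, 0, 0, -0.4],
  [0, 0, 0, 0, 0, 0, -0.4],
  [0, 0, 0, 0, 0, 0, -0.4],
  [0, 0, 0, 0, 0, 0, -0.4],
  [0, 0, 0, 0, 0, 0, -0.4],
], grip_force=60)

```text
clock: 3.7
position: [0.4121, 0.1541, 0.0522]
ee_rot: [0.57, 0.821, 0.001, 0.001]
ft_force: [-3.5, -3.1, 14.2]
grip_width: 0.461
grasp_force: 58.4
```

Call:
jog_arm([
  [0, 0, 0, 0, 0, 0, -0.4],
  [0, 0, 0, 0, 0, 0, -0.4],
  [0, 0, 0, 0, 0, 0, -0.4],
])

```text
clock: 3.95
position: [0.4121, 0.1541, 0.0522]
ee_rot: [0.57, 0.821, 0.0, 0.001]
ft_force: [-3.4, -2.1, 15.5]
grip_width: 0.459
grasp_force: 58.5
```

Run:
```python
from h import *
plan([((*NEAR,.205),down(20.6)),((.5,.05,.205),down(8)),((*PB,.205),down(-6.3)),((*PB,.145),down(-6.3)),((*PB,.085),down(-6.3))])
```

```text
now [0.4121 0.1541 0.0522] grasp [0.4121 0.1541 0.0462] j [ 0.3   0.26 -0.82  2.11  0.26  0.87 -0.31] F [-3.4 -2.1 15.5] w 0.459 58.5 t 3.95
[0.001, -0.002, -0.159, 0.002, 0.002, -0.003] mm 159 deg 0.2
-- [0.409 0.154 0.205]
[-0.13, 0.048, 0.0, 0.0, -0.0, 0.22] mm 139 deg 12.6
-- [0.5   0.05  0.205]
[-0.124, 0.067, 0.0, 0.0, -0.0, 0.25] mm 141 deg 14.3
-- [ 0.584 -0.064  0.205]
[-0.0, 0.0, 0.06, 0.0, -0.0, -0.0] mm 60 deg 0.0
-- [ 0.584 -0.064  0.145]
[-0.0, 0.0, 0.06, 0.0, -0.0, -0.0] mm 60 deg 0.0
-- [ 0.584 -0.064  0.085]
```

Call:
jog_arm([
  [0, 0, -0.04, 0, 0, 0, -0.4],
  [0, 0, -0.08, 0, 0, 0, -0.4],
  [0, 0, -0.12, 0, 0, 0, -0.4],
  [0, 0, -0.159, 0, 0, 0, -0.4],
  [0, 0, -0.159, 0, 0, 0, -0.4],
])

```text
clock: 4.37
position: [0.4137, 0.1557, 0.2168]
ee_rot: [0.57, 0.822, 0.004, 0.004]
ft_force: [1.1, 0.3, -2.6]
grip_width: 0.457
grasp_force: 61.7
```

Call:
jog_arm([
  [-0.03, 0.011, 0, 0, 0, 0.05, -0.4],
  [-0.06, 0.022, 0, 0, 0, 0.1, -0.4],
  [-0.095, 0.035, 0, 0, 0, 0.16, -0.4],
  [-0.13, 0.048, 0, 0, 0, 0.22, -0.4],
  [-0.13, 0.048, 0, 0, 0, 0.22, -0.4],
])

```text
clock: 4.78
position: [0.5046, 0.0419, 0.2092]
ee_rot: [0.662, 0.75, -0.0, 0.001]
ft_force: [-0.3, -1.2, -3.3]
grip_width: 0.457
grasp_force: 61.7
```

Call:
jog_arm([
  [-0.032, 0.018, 0, 0, 0, 0.065, -0.4],
  [-0.064, 0.036, 0, 0, 0, 0.13, -0.4],
  [-0.096, 0.054, 0, 0, 0, 0.19, -0.4],
  [-0.124, 0.067, 0, 0, 0, 0.25, -0.4],
  [-0.124, 0.067, 0, 0, 0, 0.25, -0.4],
])

```text
clock: 5.2
position: [0.5864, -0.072, 0.2089]
ee_rot: [0.75, 0.662, -0.001, 0.001]
ft_force: [-1.0, -0.4, -2.4]
grip_width: 0.459
grasp_force: 61.7
```

Call:
jog_arm([
  [0, 0, 0, 0, 0, 0, -0.4],
  [0, 0, 0, 0, 0, 0, -0.4],
])

```text
clock: 5.37
position: [0.5843, -0.064, 0.2094]
ee_rot: [0.746, 0.666, 0.0, -0.0]
ft_force: [-0.5, 1.0, -2.2]
grip_width: 0.458
grasp_force: 61.7
```

Run:
```python
from h import *
from workcell import optics
W=optics.camera("wrist");cv2.imwrite("pics/w2.png",W["color"][...,::-1])
W=optics.camera("top");P=cloud(W);S=optics.camera("scene");cv2.imwrite("pics/s2.png",cv2.resize(S["color"][120:320,150:400,::-1],(750,600)))
plan([((*PB,.145),down(-6.3)),((*PB,.085),down(-6.3))])
Q=cloud(S)
print(ring(Q,PB,.1,.26,.03))
m=(np.hypot(*(Q[...,:2]-PB).transpose(2,0,1))<.03)&(Q[...,2]>.1)&(Q[...,2]<.2);print(np.percentile(Q[m],[2,50,98],0))
```

```text
now [ 0.5842 -0.0635  0.2097] grasp [ 0.5842 -0.0635  0.2037] j [ 0.54  0.35 -0.63  1.6   0.21  1.26 -0.23] F [ 0.4  0.6 -1.4] w 0.453 61.7 t 5.5167
[-0.001, -0.0, 0.059, 0.0, 0.0, -0.001] mm 59 deg 0.1
-- [ 0.584 -0.064  0.145]
[0.0, -0.0, 0.06, 0.0, 0.0, 0.0] mm 60 deg 0.0
-- [ 0.584 -0.064  0.085]
(754, array([584.5, -63.3]), 29.8, array([0.1663, 0.2138, 0.2559]))
[[ 0.56192398 -0.06580734  0.16022595]
 [ 0.593387   -0.04717149  0.18132742]
 [ 0.61027546 -0.04102592  0.19912797]]
```

View pics/s2.png

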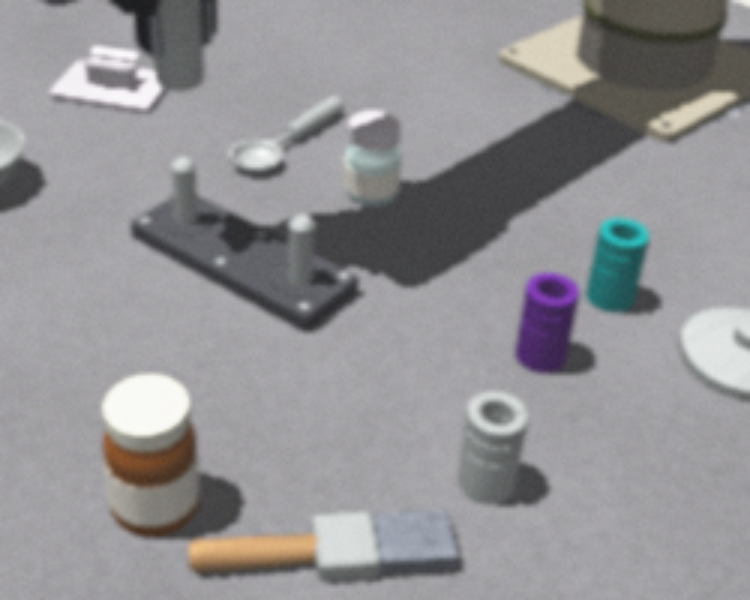

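The sleeve hangs upright in the gripper at (180,50), straight above pin b at (183,165). I lower it slowly.

Call:
jog_arm([
  [-0.001, 0, 0.03, 0, 0, 0, -0.4],
  [-0.001, 0, 0.059, 0, 0, 0, -0.4],
  [-0.001, 0, 0.07, 0, 0, 0, -0.4],
  [-0.001, 0, 0.07, 0, 0, 0, -0.4],
])

```text
clock: 5.85
position: [0.5825, -0.0652, 0.1368]
ee_rot: [0.746, 0.666, -0.002, -0.002]
ft_force: [0.2, -0.0, -2.2]
grip_width: 0.455
grasp_force: 61.7
```

Call:
jog_arm([
  [0, 0, 0.005, 0, 0, 0, -0.4],
  [0, 0, 0.01, 0, 0, 0, -0.4],
  [0, 0, 0.015, 0, 0, 0, -0.4],
  [0, 0, 0.02, 0, 0, 0, -0.4],
  [0, 0, 0.025, 0, 0, 0, -0.4],
])

```text
clock: 6.27
position: [0.5848, -0.0657, 0.1145]
ee_rot: [0.746, 0.666, 0.0, 0.0]
ft_force: [1.3, 0.3, -2.1]
grip_width: 0.461
grasp_force: 61.8
```

Call:
jog_arm([
  [0, 0, 0.008, 0, 0, 0, -0.4],
  [0, 0, 0.016, 0, 0, 0, -0.4],
  [0, 0, 0.023, 0, 0, 0, -0.4],
  [0, 0, 0.023, 0, 0, 0, -0.4],
  [0, 0, 0.023, 0, 0, 0, -0.4],
])

```text
clock: 6.68
position: [0.5841, -0.0657, 0.0907]
ee_rot: [0.746, 0.666, -0.0, -0.0]
ft_force: [1.3, 0.6, -1.6]
grip_width: 0.457
grasp_force: 61.7
```

Call:
jog_arm([
  [0, 0, 0, 0, 0, 0, 1],
  [0, 0, 0, 0, 0, 0, 1],
  [0, 0, 0, 0, 0, 0, 1],
  [0, 0, 0, 0, 0, 0, 1],
  [0, 0, 0, 0, 0, 0, 1],
])

```text
clock: 7.1
position: [0.5847, -0.0658, 0.0917]
ee_rot: [0.746, 0.666, 0.0, 0.0]
ft_force: [-0.2, -0.2, -0.1]
grip_width: 0.997
grasp_force: 0.0
```

Call:
jog_arm([
  [0, 0, -0.03, 0, 0, 0, 1],
  [0, 0, -0.07, 0, 0, 0, 1],
  [0, 0, -0.11, 0, 0, 0, 1],
  [0, 0, -0.15, 0, 0, 0, 1],
  [0, 0, -0.15, 0, 0, 0, 1],
])

```text
clock: 7.52
position: [0.5875, -0.0653, 0.25]
ee_rot: [0.746, 0.666, 0.004, 0.005]
ft_force: [0.8, 0.8, 0.4]
grip_width: 0.999
grasp_force: 0.0
```

Run:
```python
from h import *
from workcell import optics
for n in("wrist","top","scene"): print(n,ring(cloud(optics.camera(n)),PB,.045,.13,.035))
FAR=np.array([.594,.3013])
plan([((.6,.05,.23),down(5)),((*FAR,.22),down(26.9)),((*FAR,.1),down(26.9)),((*FAR,.045),down(26.9))])
```

```text
wrist (1388, array([584.1, -62.9]), 20.6, array([0.0618, 0.1021, 0.1045]))
top (205, array([580.3, -63.4]), 20.1, array([0.0518, 0.0903, 0.1053]))
scene (408, array([583.5, -61.7]), 22.2, array([0.0488, 0.085 , 0.1057]))
now [ 0.5845 -0.0658  0.2415] grasp [ 0.5845 -0.0658  0.2355] j [ 0.55  0.32 -0.64  1.56  0.2   1.32 -0.22] F [ 0.6 -0.  -0.5] w 1.001 0.0 t 7.6667
[0.117, 0.002, 0.005, 0.001, 0.0, -0.2] mm 117 deg 11.5
-- [0.6  0.05 0.23]
[0.125, 0.008, 0.005, -0.0, 0.0, -0.191] mm 125 deg 10.9
[0.122, 0.032, 0.005, -0.0, 0.0, -0.192] mm 126 deg 11.0
-- [0.594 0.301 0.22 ]
[-0.0, -0.0, 0.12, -0.0, 0.0, 0.0] mm 120 deg 0.0
-- [0.594 0.301 0.1  ]
[-0.0, -0.0, 0.055, -0.0, 0.0, 0.0] mm 55 deg 0.0
-- [0.594 0.301 0.045]
```

The first sleeve's top stands at about 105 mm, so it is proud. Now I try the second sleeve.

Call:
jog_arm([
  [0.04, 0.001, 0.005, 0, 0, -0.07, 1],
  [0.08, 0.001, 0.005, 0, 0, -0.14, 1],
  [0.117, 0.002, 0.005, 0, 0, -0.2, 1],
  [0.117, 0.002, 0.005, 0, 0, -0.2, 1],
])

```text
clock: 8.0
position: [0.5982, 0.0596, 0.2349]
ee_rot: [0.67, 0.742, 0.001, -0.002]
ft_force: [-0.3, 1.6, -0.5]
grip_width: 1.002
grasp_force: 0.0
```

Call:
jog_arm([
  [0.125, 0.008, 0.005, 0, 0, -0.191, 1],
  [0.125, 0.008, 0.005, 0, 0, -0.191, 1],
  [0.125, 0.008, 0.005, 0, 0, -0.191, 1],
  [0.125, 0.008, 0.005, 0, 0, -0.191, 1],
])

```text
clock: 8.33
position: [0.5931, 0.1856, 0.2296]
ee_rot: [0.598, 0.802, 0.001, -0.003]
ft_force: [-0.4, 2.0, 0.7]
grip_width: 1.001
grasp_force: 0.0
```

Call:
jog_arm([
  [0.04, 0.011, 0.005, 0, 0, -0.065, 1],
  [0.08, 0.022, 0.005, 0, 0, -0.13, 1],
  [0.122, 0.032, 0.005, 0, 0, -0.192, 1],
  [0.122, 0.032, 0.005, 0, 0, -0.192, 1],
  [0.122, 0.032, 0.005, 0, 0, -0.192, 1],
])

```text
clock: 8.75
position: [0.5918, 0.3052, 0.2243]
ee_rot: [0.52, 0.854, -0.001, -0.002]
ft_force: [0.1, -0.6, 0.1]
grip_width: 1.003
grasp_force: 0.0
```

Run:
```python
from h import *
from workcell import optics
print(ring(cloud(optics.camera("wrist")),FAR,.064,.08))
FAR=np.array([.594,.3013])
plan([((*FAR,.1),down(26.9)),((*FAR,.045),down(26.9))])
```

```text
(740, array([594. , 301.5]), 19.9, array([0.0665, 0.0692, 0.0704]))
now [0.5931 0.3025 0.2244] grasp [0.5931 0.3025 0.2184] j [ 0.    0.56 -0.8   1.35  0.4   1.4  -0.32] F [-0.2 -1.  -0.2] w 1.001 0.0 t 8.8
[-0.002, 0.001, 0.118, -0.003, -0.0, 0.003] mm 118 deg 0.2
-- [0.594 0.301 0.1  ]
[0.0, -0.0, 0.055, 0.0, -0.0, -0.0] mm 55 deg 0.0
-- [0.594 0.301 0.045]
```

Call:
jog_arm([
  [-0.002, 0.001, 0.04, -0.003, 0, 0.003, 1],
  [-0.002, 0.001, 0.08, -0.003, 0, 0.003, 1],
  [-0.002, 0.001, 0.118, -0.003, 0, 0.003, 1],
  [-0.002, 0.001, 0.118, -0.003, 0, 0.003, 1],
])

```text
clock: 9.13
position: [0.5931, 0.2952, 0.0995]
ee_rot: [0.525, 0.851, -0.004, -0.002]
ft_force: [-1.4, -1.0, -1.6]
grip_width: 1.001
grasp_force: 0.0
```

Call:
jog_arm([
  [0, 0, 0.025, 0, 0, 0, 1],
  [0, 0, 0.05, 0, 0, 0, 1],
  [0, 0, 0.055, 0, 0, 0, 1],
  [0, 0, 0.055, 0, 0, 0, 1],
])

```text
clock: 9.47
position: [0.596, 0.2989, 0.053]
ee_rot: [0.525, 0.851, 0.0, 0.0]
ft_force: [-0.3, 1.2, -0.8]
grip_width: 1.0
grasp_force: 0.0
```

Call:
jog_arm([
  [0, 0, 0, 0, 0, 0, -0.4],
  [0, 0, 0, 0, 0, 0, -0.4],
  [0, 0, 0, 0, 0, 0, -0.4],
  [0, 0, 0, 0, 0, 0, -0.4],
  [0, 0, 0, 0, 0, 0, -0.4],
])

```text
clock: 9.88
position: [0.5965, 0.3007, 0.055]
ee_rot: [0.524, 0.851, 0.002, 0.001]
ft_force: [-1.2, -2.1, 7.1]
grip_width: 0.446
grasp_force: 60.5
```

Call:
jog_arm([
  [0, 0, 0, 0, 0, 0, -0.4],
  [0, 0, 0, 0, 0, 0, -0.4],
])

```text
clock: 10.05
position: [0.5965, 0.3006, 0.055]
ee_rot: [0.524, 0.851, 0.002, 0.001]
ft_force: [-2.0, -1.9, 7.9]
grip_width: 0.449
grasp_force: 60.5
```

Run:
```python
from h import *
FAR=np.array([.594,.3013])
plan([((*FAR,.205),down(26.9)),((*PA,.205),down(6.5)),((*PA,.13),down(6.5)),((*PA,.085),down(6.5))])
```

```text
now [0.5965 0.3006 0.055 ] grasp [0.5965 0.3006 0.049 ] j [-0.02  0.71 -0.73  1.51  0.51  1.11 -0.39] F [-2.  -1.9  7.9] w 0.449 60.5 t 10.05
[0.002, -0.001, -0.156, 0.005, 0.001, -0.003] mm 156 deg 0.3
-- [0.594 0.301 0.205]
[-0.099, -0.069, -0.0, -0.0, -0.0, 0.178] mm 121 deg 10.2
[-0.109, -0.05, -0.0, -0.001, -0.0, 0.178] mm 120 deg 10.2
-- [0.561 0.064 0.205]
[0.0, -0.0, 0.075, 0.0, -0.0, 0.0] mm 75 deg 0.0
-- [0.561 0.064 0.13 ]
[0.0, -0.0, 0.045, 0.0, -0.0, 0.0] mm 45 deg 0.0
-- [0.561 0.064 0.085]
```

Call:
jog_arm([
  [0.002, -0.001, -0.04, 0, 0, 0, -0.4],
  [0.002, -0.001, -0.08, 0, 0, 0, -0.4],
  [0.002, -0.001, -0.12, 0, 0, 0, -0.4],
  [0.002, -0.001, -0.156, 0, 0, 0, -0.4],
  [0.002, -0.001, -0.156, 0, 0, 0, -0.4],
])

```text
clock: 10.47
position: [0.5957, 0.3037, 0.2183]
ee_rot: [0.524, 0.852, 0.006, 0.004]
ft_force: [0.7, 1.6, -1.6]
grip_width: 0.453
grasp_force: 61.5
```

Call:
jog_arm([
  [-0.033, -0.023, 0, 0, 0, 0.06, -0.4],
  [-0.066, -0.046, 0, 0, 0, 0.12, -0.4],
  [-0.099, -0.069, 0, 0, 0, 0.178, -0.4],
  [-0.099, -0.069, 0, 0, 0, 0.178, -0.4],
])

```text
clock: 10.8
position: [0.5777, 0.1721, 0.2086]
ee_rot: [0.603, 0.797, -0.001, 0.003]
ft_force: [1.5, -1.6, -1.6]
grip_width: 0.45
grasp_force: 61.8
```

Call:
jog_arm([
  [-0.036, -0.016, 0, 0, 0, 0.06, -0.4],
  [-0.072, -0.033, 0, 0, 0, 0.12, -0.4],
  [-0.109, -0.05, 0, 0, 0, 0.178, -0.4],
  [-0.109, -0.05, 0, 0, 0, 0.178, -0.4],
  [-0.109, -0.05, 0, 0, 0, 0.178, -0.4],
])

```text
clock: 11.22
position: [0.5598, 0.0599, 0.2089]
ee_rot: [0.669, 0.743, 0.001, 0.001]
ft_force: [0.5, 0.5, -2.4]
grip_width: 0.448
grasp_force: 61.9
```

Call:
jog_arm([
  [0, 0, 0, 0, 0, 0, -0.4],
  [0, 0, 0, 0, 0, 0, -0.4],
])

```text
clock: 11.38
position: [0.5597, 0.0647, 0.209]
ee_rot: [0.666, 0.746, 0.002, 0.0]
ft_force: [0.4, -0.6, -1.7]
grip_width: 0.445
grasp_force: 61.9
```

Run:
```python
from h import *
T=np.array([.561,.062])
plan([((*T,.13),down(6.5)),((*T,.0885),down(6.5))])
```

```text
now [0.5597 0.0647 0.209 ] grasp [0.5597 0.0647 0.203 ] j [ 0.43  0.31 -0.74  1.66  0.22  1.25 -0.25] F [ 0.4 -0.6 -1.7] w 0.445 61.9 t 11.3833
[-0.003, 0.001, 0.073, 0.003, -0.002, -0.0] mm 73 deg 0.2
-- [0.561 0.062 0.13 ]
[0.0, -0.0, 0.042, 0.0, 0.0, -0.0] mm 42 deg 0.0
-- [0.561 0.062 0.088]
```

Call:
jog_arm([
  [-0.003, 0.001, 0.03, 0.003, -0.002, 0, -0.4],
  [-0.003, 0.001, 0.058, 0.003, -0.002, 0, -0.4],
  [-0.003, 0.001, 0.066, 0.003, -0.002, 0, -0.4],
  [-0.003, 0.001, 0.066, 0.003, -0.002, 0, -0.4],
])

```text
clock: 11.72
position: [0.5599, 0.0616, 0.1408]
ee_rot: [0.666, 0.746, -0.002, -0.001]
ft_force: [0.6, 1.1, -1.6]
grip_width: 0.454
grasp_force: 61.8
```

Call:
jog_arm([
  [0, 0, 0.005, 0, 0, 0, -0.4],
  [0, 0, 0.01, 0, 0, 0, -0.4],
  [0, 0, 0.015, 0, 0, 0, -0.4],
  [0, 0, 0.02, 0, 0, 0, -0.4],
  [0, 0, 0.025, 0, 0, 0, -0.4],
])

```text
clock: 12.13
position: [0.5616, 0.0606, 0.1179]
ee_rot: [0.667, 0.745, -0.0, 0.001]
ft_force: [-0.4, 0.7, -1.9]
grip_width: 0.451
grasp_force: 61.9
```

Call:
jog_arm([
  [0, 0, 0.006, 0, 0, 0, -0.4],
  [0, 0, 0.012, 0, 0, 0, -0.4],
  [0, 0, 0.018, 0, 0, 0, -0.4],
  [0, 0, 0.023, 0, 0, 0, -0.4],
  [0, 0, 0.023, 0, 0, 0, -0.4],
])

```text
clock: 12.55
position: [0.5607, 0.0603, 0.0936]
ee_rot: [0.667, 0.745, -0.001, -0.0]
ft_force: [-0.7, -0.4, -2.5]
grip_width: 0.451
grasp_force: 61.9
```

Call:
jog_arm([
  [0, 0, 0.002, 0, 0, 0, -0.4],
  [0, 0, 0.004, 0, 0, 0, -0.4],
  [0, 0, 0.006, 0, 0, 0, -0.4],
  [0, 0, 0.006, 0, 0, 0, -0.4],
])

```text
clock: 12.88
position: [0.5613, 0.0605, 0.0886]
ee_rot: [0.667, 0.745, -0.0, 0.0]
ft_force: [-0.1, 0.3, -2.2]
grip_width: 0.445
grasp_force: 61.9
```

Call:
jog_arm([
  [0, 0, 0.003, 0, 0, 0, -0.4],
  [0, 0, 0.006, 0, 0, 0, -0.4],
  [0, 0, 0.009, 0, 0, 0, -0.4],
  [0, 0, 0.012, 0, 0, 0, -0.4],
  [0, 0, 0.012, 0, 0, 0, -0.4],
])

```text
clock: 13.3
position: [0.561, 0.0604, 0.0762]
ee_rot: [0.667, 0.745, -0.001, 0.0]
ft_force: [-1.1, 0.4, -3.5]
grip_width: 0.45
grasp_force: 61.9
```

Call:
jog_arm([
  [0, 0, 0, 0, 0, 0, 1],
  [0, 0, 0, 0, 0, 0, 1],
  [0, 0, 0, 0, 0, 0, 1],
  [0, 0, 0, 0, 0, 0, 1],
  [0, 0, 0, 0, 0, 0, 1],
])

```text
clock: 13.72
position: [0.5615, 0.0604, 0.0771]
ee_rot: [0.667, 0.745, -0.0, 0.001]
ft_force: [0.9, -0.2, -0.2]
grip_width: 0.998
grasp_force: 0.0
```

Call:
jog_arm([
  [0, 0, -0.03, 0, 0, 0, 1],
  [0, 0, -0.07, 0, 0, 0, 1],
  [0, 0, -0.11, 0, 0, 0, 1],
  [0, 0, -0.15, 0, 0, 0, 1],
  [0, 0, -0.16, 0, 0, 0, 1],
])

```text
clock: 14.13
position: [0.5634, 0.0615, 0.2436]
ee_rot: [0.667, 0.745, 0.003, 0.003]
ft_force: [1.1, 1.0, 0.6]
grip_width: 1.002
grasp_force: 0.0
```

Run:
```python
from h import *
from workcell import optics
for n in("wrist","top","scene"):
  P=cloud(optics.camera(n))
  for c in(PA,PB): print(n,ring(P,c,.045,.13,.035),ring(P,c,.098,.112,.035))
# tilted grasp at PB: height mid .071, tool z pointing inward (azimuth 173.7)
az=180-6.3
for f in(1,-1):
  plan([((.6,-.02,.26),down(0)),((*PB,.24),tilt(az,0,f))])
  plan([((*PB,.24),tilt(az,45,f))],np.array([*PB,.246]),tilt(az,0,f))
```

```text
wrist (1219, array([561. ,  62.8]), 19.9, array([0.0593, 0.0863, 0.0883])) 0
wrist (1606, array([583.6, -62.5]), 20.7, array([0.0521, 0.093 , 0.1041])) (663, array([584.2, -63.2]), 20.2, array([0.0989, 0.1031, 0.1044]))
top 0 0
top 0 0
scene (373, array([561.2,  64.1]), 21.1, array([0.0481, 0.0768, 0.0893])) 0
scene (404, array([582.4, -61.3]), 21.6, array([0.0496, 0.0853, 0.1057])) (122, array([582.2, -61.9]), 21.0, array([0.0986, 0.1041, 0.1063]))
now [0.5618 0.0606 0.2376] grasp [0.5618 0.0606 0.2316] j [ 0.44  0.29 -0.75  1.62  0.21  1.31 -0.23] F [ 0.1  0.1 -0.8] w 1.0 0.0 t 14.2833
[-0.084, 0.029, -0.028, 0.002, 0.001, 0.111] mm 93 deg 6.4
-- [ 0.6  -0.02  0.26]
[-0.015, -0.005, 0.007, 0.0, 0.0, 0.56] mm 17 deg 32.1
[-0.015, 0.003, 0.006, 0.0, 0.0, 0.56] mm 16 deg 32.1
[-0.012, 0.011, 0.007, 0.0, 0.0, 0.561] mm 18 deg 32.1
-- [ 0.584 -0.064  0.24 ]
[0.002, 0.0, 0.001, 0.0, -0.393, 0.0] mm 2 deg 22.5
[0.002, -0.0, -0.0, 0.0, -0.392, 0.0] mm 2 deg 22.5
-- [ 0.584 -0.064  0.24 ]
now [0.5618 0.0606 0.2376] grasp [0.5618 0.0606 0.2316] j [ 0.44  0.29 -0.75  1.62  0.21  1.31 -0.23] F [ 0.1  0.1 -0.8] w 1.0 0.0 t 14.2833
[-0.084, 0.029, -0.028, 0.002, 0.001, 0.111] mm 93 deg 6.4
-- [ 0.6  -0.02  0.26]
[-0.015, -0.005, 0.007, -0.0, 0.0, -0.487] mm 17 deg 27.9
[-0.01, -0.012, 0.006, -0.0, 0.0, -0.487] mm 17 deg 27.9
[-0.004, -0.015, 0.007, -0.0, 0.0, -0.487] mm 17 deg 27.9
-- [ 0.584 -0.064  0.24 ]
[-0.002, -0.0, 0.001, 0.0, 0.393, 0.0] mm 2 deg 22.5
[-0.002, 0.0, -0.0, -0.0, 0.392, 0.0] mm 2 deg 22.5
-- [ 0.584 -0.064  0.24 ]
```

The second sleeve went home, with its top at 88 mm. The first is stuck proud on pin b, with its top at 105 mm. Before choosing the tilt directions I fit a quick kinematic model to the logged poses.

```bash
cat > kin.py <<'E'
import numpy as np, itertools
from scipy.spatial.transform import Rotation as Ro
from scipy.optimize import least_squares
from workcell import get_obs
D=[([1.216,.333,-.065,1.461,.022,1.35,-.089],[.2035,-.5906,.2556]),([.55,.15,-.64,1.71,.09,1.31,-.1],[.5205,-.0258,.2564]),
([.41,-.06,-.82,1.89,-.05,1.29,-.04],[.4105,.1516,.2555]),([.3,.26,-.82,2.11,.26,.87,-.31],[.4121,.1541,.0522]),([.54,.35,-.63,1.6,.21,1.26,-.23],[.5842,-.0635,.2097]),
([0,.56,-.8,1.35,.4,1.4,-.32],[.5931,.3025,.2244]),([-.02,.71,-.73,1.51,.51,1.11,-.39],[.5965,.3006,.055]),([.44,.29,-.75,1.62,.21,1.25,-.25],[.5597,.0647,.209])]
JR=np.array([[-2.6,2.6],[-.5,2.12],[-1.47,1.34],[.16,2.42],[-1.27,4.41],[.06,2.06],[-2.6,2.6]])
def fk(q,s,L):
    r=lambda ax,a:Ro.from_euler(ax,a)
    R=r('z',s[0]*q[0]+L[8])*r('y',q[1]);p=np.array([0,0,L[0]])+r('z',s[0]*q[0]+L[8]).apply([L[4],0,0])
    R=R*r('z',s[1]*q[2]);p=p+R.apply([L[5],0,L[1]])
    R=R*r('y',q[3]);p=p+R.apply([L[6],0,0]);R=R*r('z',s[2]*q[4]);p=p+R.apply([0,0,L[2]])
    R=R*r('y',q[5]);p=p+R.apply([L[7],0,0]);R=R*r('z',s[3]*q[6]);p=p+R.apply([0,0,L[3]])
    return p,R
def fit():
    best=None
    for s in itertools.product([1,-1],repeat=3):
        s=(*s,1)
        f=lambda L:np.concatenate([np.concatenate([(fk(q,s,L)[0]-p),.3*(fk(q,s,L)[1].apply([0,0,1])+[0,0,1])]) for q,p in D]+[.02*np.array(L[4:9])])
        o=least_squares(f,[.35,.42,.4,.25,0,0,0,0,0])
        if best is None or o.cost<best[0]: best=(o.cost,s,o.x,f(o.x))
    return best
E
python3 - <<'E'
from kin import *
c,s,L,f=fit();print(c,s,np.round(L,3));print("max res",np.abs(f).max())
o=get_obs()
for s7 in(1,-1):
    S=(*s[:3],s7);p,R=fk(o["joint_pos"],S,L);M=R.inv()*Ro.from_quat(o["ee_rot"]);print(s7,p,o["position"],M.as_rotvec())
    for q,p in D[:1]:print((fk(q,S,L)[1].inv()*Ro.from_quat([.986,.165,0,0])).as_rotvec())
np.savez("kin.npz",s=s,L=L)
E
```

```text
0.000722139617169269 (-1, -1, -1, 1) [-0.112  0.457  0.495 -0.063  0.01   0.024  0.02   0.038 -0.064]
max res 0.025881769525712778
1 [0.56451961 0.06060498 0.23505256] [0.56179207 0.06060692 0.23764625] [-1.85414838e-04 -2.69026605e-05  1.97016100e+00]
[-1.50079841e-03 -1.22952473e-03  1.68567858e+00]
-1 [0.56451961 0.06060498 0.23505256] [0.56179207 0.06060692 0.23764625] [-1.73884482e-04  1.52346657e-05  1.50720206e+00]
[-1.56491164e-03 -1.06457623e-03  1.50767863e+00]
```

Call:
jog_arm([
  [-0.028, 0.01, -0.01, 0, 0, 0.037, 1],
  [-0.056, 0.02, -0.02, 0, 0, 0.074, 1],
  [-0.084, 0.029, -0.028, 0.002, 0.001, 0.111, 1],
])

```text
clock: 14.53
position: [0.5993, -0.0205, 0.2638]
ee_rot: [0.707, 0.707, -0.002, -0.001]
ft_force: [0.7, -0.6, 0.8]
grip_width: 1.001
grasp_force: 0.0
```

Call:
jog_arm([
  [-0.015, -0.005, 0.007, 0, 0, 0.56, 1],
  [-0.015, -0.005, 0.007, 0, 0, 0.56, 1],
  [-0.015, -0.005, 0.007, 0, 0, 0.56, 1],
  [-0.015, -0.005, 0.007, 0, 0, 0.56, 1],
  [-0.015, -0.005, 0.007, 0, 0, 0.56, 1],
])

```text
clock: 14.95
position: [0.5937, -0.0348, 0.2558]
ee_rot: [0.877, 0.481, -0.002, -0.001]
ft_force: [-0.2, 0.2, 0.0]
grip_width: 1.0
grasp_force: 0.0
```

Call:
jog_arm([
  [-0.015, 0.003, 0.006, 0, 0, 0.56, 1],
  [-0.015, 0.003, 0.006, 0, 0, 0.56, 1],
  [-0.015, 0.003, 0.006, 0, 0, 0.56, 1],
  [-0.015, 0.003, 0.006, 0, 0, 0.56, 1],
  [-0.015, 0.003, 0.006, 0, 0, 0.56, 1],
])

```text
clock: 15.37
position: [0.5883, -0.0491, 0.2498]
ee_rot: [0.976, 0.22, -0.003, -0.001]
ft_force: [-0.1, 0.3, 0.9]
grip_width: 0.997
grasp_force: 0.0
```

Call:
jog_arm([
  [-0.012, 0.011, 0.007, 0, 0, 0.561, 1],
  [-0.012, 0.011, 0.007, 0, 0, 0.561, 1],
  [-0.012, 0.011, 0.007, 0, 0, 0.561, 1],
  [-0.012, 0.011, 0.007, 0, 0, 0.561, 1],
  [-0.012, 0.011, 0.007, 0, 0, 0.561, 1],
])

```text
clock: 15.78
position: [0.5822, -0.0642, 0.2428]
ee_rot: [0.998, -0.059, -0.003, 0.0]
ft_force: [-0.3, -0.1, 0.3]
grip_width: 1.001
grasp_force: 0.0
```

Call:
jog_arm([
  [0.002, 0, 0.001, 0, -0.1, 0, 1],
  [0.002, 0, 0.001, 0, -0.2, 0, 1],
  [0.002, 0, 0.001, 0, -0.3, 0, 1],
  [0.002, 0, 0.001, 0, -0.393, 0, 1],
  [0.002, 0, 0.001, 0, -0.393, 0, 1],
])

```text
clock: 16.2
position: [0.5846, -0.0644, 0.2384]
ee_rot: [0.978, -0.054, -0.202, -0.011]
ft_force: [0.8, -0.1, -1.0]
grip_width: 1.007
grasp_force: 0.0
```

```bash
cat > upd.py <<'E'
from kin import *
import json,os
Z=np.load("kin.npz");s=(-1,-1,-1,-1)
o=get_obs();F=json.load(open("obs.json")) if os.path.exists("obs.json") else []
F.append([list(map(float,o["joint_pos"])),list(map(float,o["position"])),list(map(float,o["ee_rot"]))]);json.dump(F,open("obs.json","w"))
Rt=Ro.from_euler('z',np.pi/2)
def res(x):
    L=x[:9];r=[]
    for q,p in D: r+=list(fk(q,s,L)[0]-p)
    for q,p,e in F:
        a,R=fk(q,s,L);r+=list(3*(a-p))
    return np.array(r+list(.02*L[4:9]))
L=least_squares(res,Z["L"]).x;print("L",np.round(L,3),"rms",np.sqrt(np.mean(res(L)**2)))
q,p,e=F[-1];print("rot err",(fk(q,s,L)[1]*Rt*Ro.from_quat(e).inv()).magnitude(),"pos err",fk(q,s,L)[0]-p)
def ik(g,Rt_,q0):
    pt=np.array(g)-Rt_.apply([0,0,.006])
    def f(q):
        a,R=fk(q,s,L);return np.concatenate([(a-pt)*5,((R*Rt).inv()*Rt_).as_rotvec(),.003*(q-q0)])
    r=least_squares(f,np.clip(q0,JR[:,0]+.02,JR[:,1]-.02),bounds=(JR[:,0]+.01,JR[:,1]-.01));return r.x,np.abs(f(r.x)[:6]).max()
E
python3 - <<'E'
from upd import *
from h import tilt,plan,PB,CR
q0=np.array(F[-1][0]);np.set_printoptions(precision=2,suppress=True)
for a in(30,40,45,50):
  for z in(.071,.15,.2): print("PB",a,z,*ik((*PB,z),tilt(173.7,a,1),q0))
  for z in(.055,.12):
    for az,fl in((124.6,-1),(-55.4,-1),(-55.4,1)):
      b=min((ik((*CR,z),tilt(az,90-a,fl),np.array([.9,.4,-.5,1.6,j5,1.2,j7])) for j5 in(0,1.5,3.1) for j7 in(-1,1)),key=lambda t:t[1]);print("CR tilt",90-a,z,az,*b)
plan([((*PB,.2),tilt(173.7,45,1))])
E
```

```text
L [ 0.251  0.453  0.489  0.306  0.003  0.017  0.015  0.025 -0.074] rms 0.007246172318699527
rot err 0.07378321021681067 pos err [6.95123395e-04 1.83018193e-03 5.69757422e-07]
PB 30 0.071 [ 0.26  0.81 -0.37  1.26  0.21  1.64 -1.72] 8.489219851387508e-07
PB 30 0.15 [ 0.27  0.73 -0.39  1.21  0.19  1.76 -1.71] 1.0063655841617518e-06
PB 30 0.2 [ 0.27  0.69 -0.4   1.17  0.19  1.85 -1.71] 1.8341015591379437e-06
CR tilt 60 0.055 124.6 [ 0.84  1.16 -0.43  0.93  0.    2.05  1.11] 0.04090159777019195
CR tilt 60 0.055 -55.4 [ 0.63  0.46 -0.46  2.39  2.25  0.95  2.02] 9.165053444752375e-06
CR tilt 60 0.055 -55.4 [ 0.83  0.53 -0.68  2.38  2.26  1.03 -1.04] 9.038039625075193e-06
CR tilt 60 0.12 124.6 [ 0.89  1.05 -0.51  0.99  0.    2.05  1.06] 0.0855025289446999
CR tilt 60 0.12 -55.4 [ 0.72  0.26 -0.56  2.39  2.07  0.82  2.19] 1.1578013557347666e-05
CR tilt 60 0.12 -55.4 [ 1.45  1.03 -1.46  2.37  2.28  1.45 -0.46] 1.310345411220292e-05
PB 40 0.071 [ 0.23  0.94 -0.36  1.1   0.21  1.84 -1.71] 3.970629589689377e-06
PB 40 0.15 [ 0.24  0.86 -0.37  1.07  0.2   1.95 -1.71] 4.5813127036494935e-06
PB 40 0.2
[... 1637 characters left out ...]
15  0.07  1.76  1.14] 1.1800177475288658e-05
CR tilt 40 0.055 -55.4 [-0.69  0.48  1.15  2.21 -0.41  0.13 -1.8 ] 3.979427196252848e-05
CR tilt 40 0.055 -55.4 [ 1.45  0.82 -1.37  2.24  1.83  1.06 -0.29] 1.1639217270015001e-05
CR tilt 40 0.12 124.6 [ 0.85  0.87 -0.44  1.13  0.05  1.84  1.12] 1.1675996402918198e-05
CR tilt 40 0.12 -55.4 [-0.89  0.35  1.33  2.17  0.05  0.27 -2.19] 6.567839042991036e-05
CR tilt 40 0.12 -55.4 [ 0.83  0.13 -0.58  2.2   1.15  0.5   0.  ] 1.5195433676068971e-05
now [ 0.58 -0.06  0.24] grasp [ 0.58 -0.06  0.23] j [ 0.3   0.59 -0.4   1.23  0.14  1.77 -1.76] F [ 0.8 -0.1 -1. ] w 1.007 0.0 t 16.2
[0.017, -0.0, 0.03, 0.0, -0.377, -0.0] mm 34 deg 21.6
-- [ 0.58 -0.06  0.2 ]
```

Run:
```python
from upd import *
from h import tilt,plan,PB
import numpy as np
np.set_printoptions(precision=2,suppress=True)
P=np.array([.584,-.063]);R=tilt(173.7,45,1);G=np.array([*P,.071])
w=[(G-R.apply([0,0,.08]),R),(G-R.apply([0,0,.03]),R),(G,R)]
for g,r in w+[(G+[0,0,.06],R)]: print(g,*ik(g,r,np.array(F[-1][0])))
np.set_printoptions(precision=4)
plan(w)
```

```text
L [ 0.251  0.453  0.49   0.306  0.002  0.017  0.014  0.024 -0.076] rms 0.006970168194916292
rot err 0.07559144455098352 pos err [ 3.77722395e-04  1.08228693e-03 -1.31222083e-05]
[ 0.64 -0.07  0.13] [ 0.03  1.01 -0.    0.81  0.    2.05 -1.57] 0.05465987506642455
[ 0.61 -0.07  0.09] [ 0.2   1.03 -0.35  0.93  0.21  2.01 -1.71] 7.915475624079343e-06
[ 0.58 -0.06  0.07] [ 0.21  1.   -0.35  1.03  0.21  1.94 -1.71] 5.936551282990696e-06
[ 0.58 -0.06  0.13] [ 0.22  0.94 -0.36  1.01  0.2   2.02 -1.72] 6.146869519627552e-06
now [ 0.5846 -0.0644  0.2384] grasp [ 0.5822 -0.0641  0.2329] j [ 0.3   0.59 -0.4   1.23  0.14  1.77 -1.76] F [ 0.8 -0.1 -1. ] w 1.007 0.0 t 16.2
[0.097, -0.001, 0.074, 0.0, -0.377, -0.0] mm 122 deg 21.6
-- [ 0.64  -0.069  0.128]
[0.0, -0.0, 0.05, 0.0, -0.0, -0.0] mm 50 deg 0.0
-- [ 0.605 -0.065  0.092]
[0.0, -0.0, 0.03, 0.0, -0.0, -0.0] mm 30 deg 0.0
-- [ 0.584 -0.063  0.071]
```

Run:
```python
from h import *
P=np.array([.584,-.063]);R=tilt(173.7,45,1)
plan([((*P,.15),tilt(173.7,36,1)),((*P,.11),R),((*P,.071),R)])
```

```text
now [ 0.5846 -0.0644  0.2384] grasp [ 0.5822 -0.0641  0.2329] j [ 0.3   0.59 -0.4   1.23  0.14  1.77 -1.76] F [ 0.8 -0.1 -1. ] w 1.007 0.0 t 16.2
[0.036, -0.001, 0.076, 0.0, -0.22, -0.0] mm 84 deg 12.6
-- [ 0.584 -0.063  0.15 ]
[0.024, -0.0, 0.032, 0.0, -0.157, -0.0] mm 40 deg 9.0
-- [ 0.584 -0.063  0.11 ]
[0.028, -0.0, 0.028, 0.0, -0.0, -0.0] mm 40 deg 0.0
-- [ 0.584 -0.063  0.071]
```

Call:
jog_arm([
  [0.012, 0, 0.025, 0, -0.07, 0, 1],
  [0.024, -0.001, 0.05, 0, -0.14, 0, 1],
  [0.036, -0.001, 0.076, 0, -0.22, 0, 1],
  [0.036, -0.001, 0.076, 0, -0.22, 0, 1],
])

```text
clock: 16.53
position: [0.5855, -0.0636, 0.1482]
ee_rot: [0.949, -0.052, -0.311, -0.017]
ft_force: [-1.5, -0.5, -4.4]
grip_width: 1.001
grasp_force: 0.0
```

Call:
jog_arm([
  [0.012, 0, 0.016, 0, -0.08, 0, 1],
  [0.024, 0, 0.032, 0, -0.157, 0, 1],
  [0.024, 0, 0.032, 0, -0.157, 0, 1],
  [0.024, 0, 0.032, 0, -0.157, 0, 1],
])

```text
clock: 16.87
position: [0.5897, -0.0637, 0.1188]
ee_rot: [0.925, -0.051, -0.376, -0.021]
ft_force: [1.1, 0.1, 1.2]
grip_width: 1.002
grasp_force: 0.0
```

Run:
```python
from h import *
from workcell import optics
S=optics.camera("scene");cv2.imwrite("pics/s3.png",cv2.resize(S["color"][60:260,140:390,::-1],(750,600)))
P=np.array([.584,-.063]);R=tilt(173.7,45,1)
plan([((*P,.071),R)])
```

```text
now [ 0.5906 -0.0637  0.1215] grasp [ 0.5864 -0.0633  0.1172] j [ 0.23  0.95 -0.35  1.01  0.15  1.99 -1.77] F [ 0.3 -0.3  0.7] w 1.001 0.0 t 16.9167
[0.03, -0.0, 0.035, -0.0, -0.018, -0.0] mm 46 deg 1.0
-- [ 0.584 -0.063  0.071]
```

View pics/s3.png

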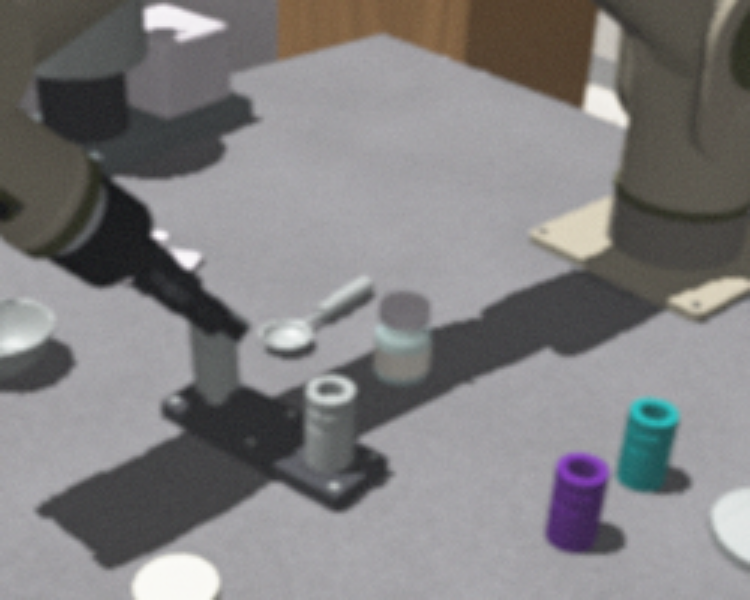

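The open, tilted gripper at (200,290) straddles the proud sleeve's top on pin b at (215,370). The home sleeve at (330,430) is clear. I descend the rest of the way and grasp.

Call:
jog_arm([
  [0.01, 0, 0.012, 0, -0.018, 0, 1],
  [0.02, 0, 0.024, 0, -0.018, 0, 1],
  [0.03, 0, 0.035, 0, -0.018, 0, 1],
  [0.03, 0, 0.035, 0, -0.018, 0, 1],
  [0.03, 0, 0.035, 0, -0.018, 0, 1],
])

```text
clock: 17.33
position: [0.587, -0.0636, 0.0744]
ee_rot: [0.922, -0.051, -0.384, -0.021]
ft_force: [0.0, 0.3, 0.2]
grip_width: 1.001
grasp_force: 0.0
```

Call:
jog_arm([
  [0, 0, 0, 0, 0, 0, -0.4],
  [0, 0, 0, 0, 0, 0, -0.4],
  [0, 0, 0, 0, 0, 0, -0.4],
  [0, 0, 0, 0, 0, 0, -0.4],
  [0, 0, 0, 0, 0, 0, -0.4],
], grip_force=50)

```text
clock: 17.75
position: [0.5876, -0.0641, 0.0748]
ee_rot: [0.922, -0.051, -0.384, -0.021]
ft_force: [1.2, -2.9, 5.1]
grip_width: 0.45
grasp_force: 50.3
```

Call:
jog_arm([
  [0, 0, 0, 0, 0, 0, -0.4],
  [0, 0, 0, 0, 0, 0, -0.4],
])

```text
clock: 17.92
position: [0.5876, -0.0641, 0.0747]
ee_rot: [0.922, -0.051, -0.384, -0.021]
ft_force: [1.8, -2.7, 6.3]
grip_width: 0.454
grasp_force: 50.4
```

Run:
```python
from h import *
from workcell import get_obs
o=get_obs();R=Ro.from_quat(o["ee_rot"]);g=np.array(o["position"])+R.apply([0,0,.006])
print("up in tool",R.inv().apply([0,0,1]),"tool z",R.apply([0,0,1]))
plan([(g+[0,0,.055],R),([.575,-.06,.18],tilt(173.7,20,1)),([.56,-.08,.23],tilt(173.7,0,1))])
```

```text
up in tool [-0.70975224  0.00116112 -0.70445043] tool z [-0.70550435  0.07754488 -0.70445043]
now [ 0.5876 -0.0641  0.0747] grasp [ 0.5834 -0.0636  0.0705] j [ 0.23  1.01 -0.34  1.02  0.16  1.94 -1.77] F [ 1.8 -2.7  6.3] w 0.454 50.4 t 17.9167
[-0.039, 0.0, -0.039, 0.0, 0.0, 0.0] mm 55 deg 0.0
-- [ 0.583 -0.064  0.126]
[-0.047, -0.003, -0.031, 0.001, 0.44, -0.001] mm 56 deg 25.2
-- [ 0.575 -0.06   0.18 ]
[-0.031, 0.022, -0.043, -0.0, 0.349, -0.0] mm 57 deg 20.0
-- [ 0.56 -0.08  0.23]
```

Call:
jog_arm([
  [-0.008, 0, -0.008, 0, 0, 0, -0.4],
  [-0.018, 0, -0.018, 0, 0, 0, -0.4],
  [-0.029, 0, -0.029, 0, 0, 0, -0.4],
  [-0.039, 0, -0.039, 0, 0, 0, -0.4],
  [-0.039, 0, -0.039, 0, 0, 0, -0.4],
])

```text
clock: 18.33
position: [0.5885, -0.0631, 0.1325]
ee_rot: [0.922, -0.051, -0.383, -0.021]
ft_force: [0.4, 0.1, -1.6]
grip_width: 0.452
grasp_force: 50.4
```

Call:
jog_arm([
  [-0.015, 0, -0.015, 0, 0.05, 0, -0.4],
  [-0.03, -0.001, -0.025, 0, 0.16, 0, -0.4],
  [-0.04, -0.002, -0.031, 0, 0.28, 0, -0.4],
  [-0.047, -0.003, -0.031, 0.001, 0.4, 0, -0.4],
  [-0.047, -0.003, -0.031, 0.001, 0.44, 0, -0.4],
])

```text
clock: 18.75
position: [0.5764, -0.0583, 0.1876]
ee_rot: [0.984, -0.054, -0.169, -0.009]
ft_force: [-0.6, -0.2, -1.8]
grip_width: 0.452
grasp_force: 50.9
```

Call:
jog_arm([
  [-0.008, 0.005, -0.011, 0, 0.09, 0, -0.4],
  [-0.016, 0.011, -0.022, 0, 0.18, 0, -0.4],
  [-0.024, 0.017, -0.033, 0, 0.27, 0, -0.4],
  [-0.031, 0.022, -0.043, 0, 0.349, 0, -0.4],
  [-0.031, 0.022, -0.043, 0, 0.349, 0, -0.4],
])

```text
clock: 19.17
position: [0.5591, -0.0804, 0.2386]
ee_rot: [0.998, -0.056, 0.003, 0.001]
ft_force: [1.4, -0.3, -0.1]
grip_width: 0.449
grasp_force: 50.9
```

Run:
```python
from h import *
from workcell import get_obs
az=124.6
o=get_obs();R=Ro.from_quat(o["ee_rot"])
M=R*Ro.from_rotvec([0,0,-1.3])  # force yaw direction via j7 increasing (tool z negative)
plan([([.53,-.2,.24],M),([*CR,.24],tilt(az,0,-1)),([*CR,.17],tilt(az,25,-1)),([*CR,.11],tilt(az,45,-1)),([*CR,.075],tilt(az,45,-1)),([*CR,.0555],tilt(az,45,-1))])
```

```text
now [ 0.5591 -0.0804  0.2386] grasp [ 0.5592 -0.0804  0.2326] j [ 0.43  0.24 -0.43  1.64  0.1   1.28 -1.7 ] F [ 1.4 -0.3 -0.1] w 0.449 50.9 t 19.1667
[-0.005, 0.041, -0.002, 0.0, -0.0, -0.433] mm 41 deg 24.8
[-0.022, 0.034, -0.003, 0.0, 0.0, -0.434] mm 41 deg 24.9
[-0.034, 0.023, -0.002, 0.0, 0.0, -0.433] mm 41 deg 24.8
-- [ 0.53 -0.2   0.24]
[-0.066, 0.004, -0.0, 0.003, 0.001, -0.493] mm 66 deg 28.2
[-0.06, -0.027, -0.0, 0.003, 0.002, -0.493] mm 66 deg 28.2
-- [ 0.489 -0.325  0.24 ]
[-0.002, 0.0, 0.07, 0.0, 0.436, -0.0] mm 70 deg 25.0
-- [ 0.489 -0.325  0.17 ]
[-0.028, 0.0, 0.055, 0.0, 0.349, -0.0] mm 62 deg 20.0
-- [ 0.489 -0.325  0.11 ]
[-0.024, 0.0, 0.025, 0.0, 0.0, -0.0] mm 35 deg 0.0
-- [ 0.489 -0.325  0.075]
[-0.014, 0.0, 0.013, 0.0, 0.0, -0.0] mm 19 deg 0.0
-- [ 0.489 -0.325  0.056]
```

Call:
jog_arm([
  [-0.005, 0.041, -0.002, 0, 0, -0.11, -0.4],
  [-0.005, 0.041, -0.002, 0, 0, -0.22, -0.4],
  [-0.005, 0.041, -0.002, 0, 0, -0.33, -0.4],
  [-0.005, 0.041, -0.002, 0, 0, -0.433, -0.4],
  [-0.005, 0.041, -0.002, 0, 0, -0.433, -0.4],
])

```text
clock: 19.58
position: [0.5503, -0.1194, 0.2363]
ee_rot: [0.987, 0.163, -0.002, -0.001]
ft_force: [-0.8, -0.2, -2.2]
grip_width: 0.451
grasp_force: 51.2
```

Call:
jog_arm([
  [-0.022, 0.034, -0.003, 0, 0, -0.11, -0.4],
  [-0.022, 0.034, -0.003, 0, 0, -0.22, -0.4],
  [-0.022, 0.034, -0.003, 0, 0, -0.33, -0.4],
  [-0.022, 0.034, -0.003, 0, 0, -0.434, -0.4],
  [-0.022, 0.034, -0.003, 0, 0, -0.434, -0.4],
])

```text
clock: 20.0
position: [0.5404, -0.1587, 0.2396]
ee_rot: [0.929, 0.37, -0.001, -0.001]
ft_force: [0.3, 0.4, -1.6]
grip_width: 0.453
grasp_force: 51.3
```

Call:
jog_arm([
  [-0.034, 0.023, -0.002, 0, 0, -0.11, -0.4],
  [-0.034, 0.023, -0.002, 0, 0, -0.22, -0.4],
  [-0.034, 0.023, -0.002, 0, 0, -0.33, -0.4],
  [-0.034, 0.023, -0.002, 0, 0, -0.433, -0.4],
  [-0.034, 0.023, -0.002, 0, 0, -0.433, -0.4],
])

```text
clock: 20.42
position: [0.5315, -0.1988, 0.2418]
ee_rot: [0.829, 0.56, -0.001, -0.001]
ft_force: [-0.2, 1.1, -2.4]
grip_width: 0.453
grasp_force: 51.3
```

Call:
jog_arm([
  [-0.03, 0.002, 0, 0, 0, -0.12, -0.4],
  [-0.066, 0.004, 0, 0.001, 0, -0.24, -0.4],
  [-0.066, 0.004, 0, 0.002, 0, -0.36, -0.4],
  [-0.066, 0.004, 0, 0.003, 0.001, -0.48, -0.4],
  [-0.066, 0.004, 0, 0.003, 0.001, -0.493, -0.4],
])

```text
clock: 20.83
position: [0.5106, -0.262, 0.2419]
ee_rot: [0.667, 0.745, -0.001, -0.003]
ft_force: [-0.3, 0.7, -2.6]
grip_width: 0.449
grasp_force: 51.3
```

Call:
jog_arm([
  [-0.03, -0.013, 0, 0, 0, -0.12, -0.4],
  [-0.06, -0.027, 0, 0.001, 0, -0.24, -0.4],
  [-0.06, -0.027, 0, 0.002, 0.001, -0.36, -0.4],
  [-0.06, -0.027, 0, 0.003, 0.002, -0.48, -0.4],
  [-0.06, -0.027, 0, 0.003, 0.002, -0.493, -0.4],
])

```text
clock: 21.25
position: [0.4907, -0.3243, 0.2419]
ee_rot: [0.466, 0.885, -0.0, -0.004]
ft_force: [0.8, 1.1, -2.5]
grip_width: 0.455
grasp_force: 51.3
```

Run:
```python
from h import *
from workcell import optics
az=124.6;print(tilt(az,45,-1).apply([-.71,0,-.704]))
W=optics.camera("wrist");P=cloud(W);cv2.imwrite("pics/w4.png",W["color"][...,::-1])
m=(np.hypot(*(P[...,:2]-CR).transpose(2,0,1))<.05)&(P[...,2]>.028)&(P[...,2]<.06);q=P[m]
if len(q)>20: print(len(q),cv2.minAreaRect((q[:,:2]*1e3).astype(np.float32)),np.percentile(q[:,2],[5,95]))
m=(np.hypot(*(P[...,:2]-CR).transpose(2,0,1))<.09)&(P[...,2]>.005)&(P[...,2]<.06);q=P[m]
if len(q)>20: print(len(q),cv2.minAreaRect((q[:,:2]*1e3).astype(np.float32)))
plan([([*CR,.17],tilt(az,25,-1)),([*CR,.11],tilt(az,45,-1))])
```

```text
[ 0.56775799 -0.82301207 -0.00424264]
612 ((484.3138122558594, -316.20367431640625), (34.35739517211914, 26.822860717773438), 33.59083938598633) [0.03042653 0.03987675]
2760 ((480.23583984375, -309.9794616699219), (75.310302734375, 70.38308715820312), 34.42317199707031)
now [ 0.4909 -0.3238  0.242 ] grasp [ 0.4909 -0.3238  0.236 ] j [ 0.95  0.31 -0.54  1.55  0.16  1.33  0.98] F [ 0.2  0.1 -2. ] w 0.451 51.3 t 21.3
[-0.003, -0.002, 0.067, -0.003, 0.429, -0.006] mm 67 deg 24.6
-- [ 0.489 -0.325  0.17 ]
[-0.027, 0.0, 0.054, -0.0, 0.349, 0.0] mm 60 deg 20.0
-- [ 0.489 -0.325  0.11 ]
```

View pics/w4.png

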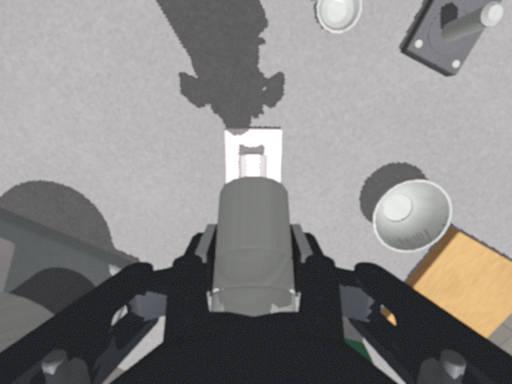

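The view shows the cradle at (253,155), its groove running vertically in line with the held sleeve, and the bowl clear at (412,215). The refined cradle centre is (0.4906, -0.3254). I tilt and descend.

```bash
sed -i 's/CR=np.array(\[.4893,-.325\])/CR=np.array([.4906,-.3254])/' h.py
python3 - <<'E'
from upd import *
from h import *
az=124.6
for z,a in((.17,25),(.11,45),(.0555,45)): print(np.round(ik((*CR,z),tilt(az,a,-1),np.array(F[-1][0]))[0],2))
plan([([*CR,.17],tilt(az,25,-1)),([*CR,.11],tilt(az,45,-1))])
E
```

```text
L [ 0.255  0.456  0.489  0.311 -0.     0.013  0.015  0.017 -0.076] rms 0.0070169634595939325
rot err 0.07613544364223893 pos err [-1.84101791e-03 -3.56144801e-05 -2.63322560e-03]
[ 0.92  0.67 -0.53  1.29  0.13  1.66  1.09]
[ 0.88  0.97 -0.51  1.06  0.08  1.92  1.09]
[ 0.87  1.03 -0.49  1.07  0.1   1.85  1.11]
now [ 0.4909 -0.3238  0.242 ] grasp [ 0.4909 -0.3238  0.236 ] j [ 0.95  0.31 -0.54  1.55  0.16  1.33  0.98] F [ 0.2  0.1 -2. ] w 0.451 51.3 t 21.3
[-0.004, -0.001, 0.067, -0.003, 0.429, -0.006] mm 67 deg 24.6
-- [ 0.491 -0.325  0.17 ]
[-0.027, 0.0, 0.054, -0.0, 0.349, 0.0] mm 60 deg 20.0
-- [ 0.491 -0.325  0.11 ]
```

Call:
jog_arm([
  [-0.001, 0, 0.017, 0, 0.11, 0, -0.4],
  [-0.002, -0.001, 0.034, -0.001, 0.22, -0.003, -0.4],
  [-0.003, -0.001, 0.05, -0.002, 0.33, -0.005, -0.4],
  [-0.004, -0.001, 0.067, -0.003, 0.429, -0.006, -0.4],
  [-0.004, -0.001, 0.067, -0.003, 0.429, -0.006, -0.4],
])

```text
clock: 21.72
position: [0.4897, -0.3283, 0.1667]
ee_rot: [0.455, 0.862, 0.101, -0.2]
ft_force: [-2.2, -1.5, -5.6]
grip_width: 0.455
grasp_force: 51.3
```

Call:
jog_arm([
  [-0.007, 0, 0.014, 0, 0.09, 0, -0.4],
  [-0.014, 0, 0.028, 0, 0.18, 0, -0.4],
  [-0.021, 0, 0.042, 0, 0.27, 0, -0.4],
  [-0.027, 0, 0.054, 0, 0.349, 0, -0.4],
  [-0.027, 0, 0.054, 0, 0.349, 0, -0.4],
])

```text
clock: 22.13
position: [0.4913, -0.3285, 0.109]
ee_rot: [0.429, 0.816, 0.176, -0.344]
ft_force: [-0.6, 0.5, -5.3]
grip_width: 0.451
grasp_force: 51.3
```

Call:
jog_arm([
  [0, 0, 0, 0, 0, 0, -0.4],
  [0, 0, 0, 0, 0, 0, -0.4],
])

```text
clock: 22.3
position: [0.4937, -0.3292, 0.1172]
ee_rot: [0.428, 0.82, 0.175, -0.337]
ft_force: [-0.1, 0.1, -0.3]
grip_width: 0.45
grasp_force: 51.4
```

Run:
```python
from h import *
from workcell import optics
S=optics.camera("scene");cv2.imwrite("pics/s5.png",cv2.resize(S["color"][80:200,110:260,::-1],(750,600)))
n=np.array([.823,.568]);t=np.array([-.568,.823])
for nm,c in(("scene",S),("top",optics.camera("top"))):
    P=cloud(c);d=P[...,:2]-CR;a=d@t;l=d@n
    m=(abs(a)<.06)&(abs(l)<.03)&(P[...,2]>.08)&(P[...,2]<.16)
    print(nm,m.sum(),np.percentile(np.stack([a[m],l[m],P[...,2][m]],1),[2,50,98],0) if m.sum()>5 else "")
az=124.6
plan([([*CR,.068],tilt(az,45,-1)),([*CR,.0555],tilt(az,45,-1))])
```

```text
scene 405 [[-0.03852373 -0.02718936  0.09940672]
 [ 0.00289336  0.01264373  0.1288092 ]
 [ 0.03817997  0.02889344  0.15774357]]
top 871 [[-0.03290149 -0.02827577  0.1017608 ]
 [ 0.0006297   0.00072917  0.12931255]
 [ 0.0367267   0.02851825  0.15855304]]
now [ 0.4936 -0.3296  0.1181] grasp [ 0.4912 -0.3262  0.1139] j [ 0.88  0.95 -0.48  1.04  0.03  1.91  1.05] F [ 0.9  0.1 -1.7] w 0.447 51.4 t 22.4
[-0.032, -0.0, 0.033, -0.004, 0.008, 0.004] mm 46 deg 0.6
-- [ 0.491 -0.325  0.068]
[-0.008, -0.0, 0.009, 0.0, -0.0, -0.0] mm 12 deg 0.0
-- [ 0.491 -0.325  0.056]
```

View pics/s5.png

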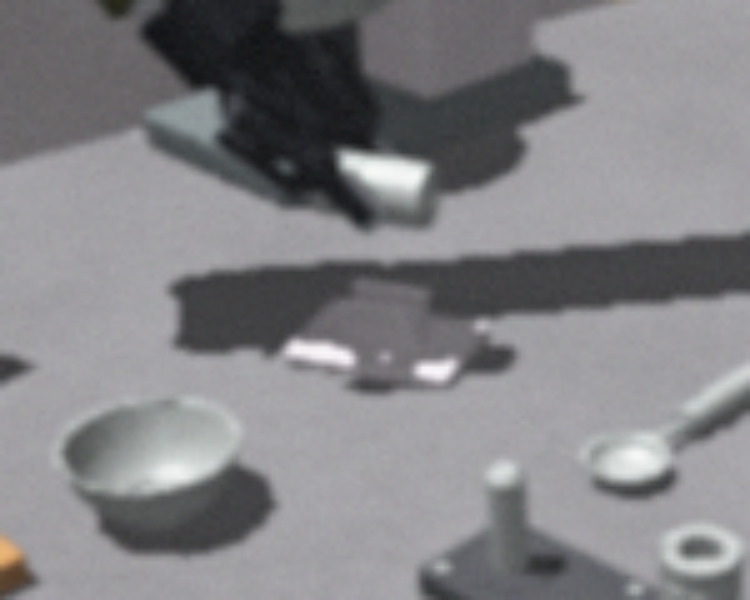

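The sleeve is held level at (390,185) above the cradle at (390,330). I lower it carefully.

Call:
jog_arm([
  [-0.011, 0, 0.011, -0.004, 0.008, 0.004, -0.4],
  [-0.022, 0, 0.022, -0.004, 0.008, 0.004, -0.4],
  [-0.032, 0, 0.033, -0.004, 0.008, 0.004, -0.4],
  [-0.032, 0, 0.033, -0.004, 0.008, 0.004, -0.4],
  [-0.032, 0, 0.033, -0.004, 0.008, 0.004, -0.4],
])

```text
clock: 22.82
position: [0.4914, -0.3285, 0.0674]
ee_rot: [0.429, 0.816, 0.179, -0.343]
ft_force: [0.7, -0.1, -1.2]
grip_width: 0.449
grasp_force: 51.4
```

Run:
```python
from h import *
az=124.6;plan([([*CR,.058],tilt(az,45,-1))])
```

```text
now [ 0.4914 -0.3285  0.0674] grasp [ 0.4889 -0.325   0.0632] j [ 0.88  1.01 -0.47  1.06  0.05  1.86  1.07] F [ 0.7 -0.1 -1.2] w 0.449 51.4 t 22.8167
[-0.005, 0.001, 0.003, -0.001, -0.01, -0.001] mm 6 deg 0.6
-- [ 0.491 -0.325  0.058]
```

Call:
jog_arm([
  [-0.002, 0.001, 0.001, 0, 0, 0, -0.4],
  [-0.005, 0.001, 0.003, 0, -0.01, 0, -0.4],
  [-0.005, 0.001, 0.003, 0, -0.01, 0, -0.4],
  [-0.005, 0.001, 0.003, 0, -0.01, 0, -0.4],
])

```text
clock: 23.15
position: [0.4939, -0.3297, 0.0636]
ee_rot: [0.43, 0.819, 0.177, -0.337]
ft_force: [-0.0, 0.2, -2.4]
grip_width: 0.452
grasp_force: 51.4
```

Call:
jog_arm([
  [-0.001, 0, 0.001, 0, 0, 0, -0.4],
  [-0.002, 0, 0.002, 0, 0, 0, -0.4],
  [-0.002, 0, 0.002, 0, 0, 0, -0.4],
])

```text
clock: 23.4
position: [0.4938, -0.3298, 0.0611]
ee_rot: [0.43, 0.819, 0.177, -0.338]
ft_force: [-0.7, -0.0, 2.5]
grip_width: 0.453
grasp_force: 51.5
```

Run:
```python
from h import *
az=124.6;plan([([*CR,.055],tilt(az,45,-1))])
```

```text
now [ 0.4938 -0.3298  0.0611] grasp [ 0.4914 -0.3263  0.0568] j [ 0.88  1.02 -0.47  1.06  0.05  1.84  1.07] F [-0.7 -0.   2.5] w 0.453 51.5 t 23.4
[-0.0, -0.0, 0.002, -0.0, 0.003, 0.0] mm 2 deg 0.2
-- [ 0.491 -0.325  0.055]
```

Call:
jog_arm([
  [0, 0, 0.001, 0, 0, 0, -0.4],
  [-0.001, 0, 0.001, 0, 0, 0, -0.4],
  [-0.001, 0, 0.001, 0, 0, 0, -0.4],
])

```text
clock: 23.65
position: [0.4937, -0.3298, 0.0607]
ee_rot: [0.429, 0.818, 0.177, -0.338]
ft_force: [-2.8, -1.4, 10.5]
grip_width: 0.446
grasp_force: 51.8
```

Run:
```python
from h import *
from workcell import optics
n=np.array([.823,.568]);t=np.array([-.568,.823])
for nm in("scene","top"):
    P=cloud(optics.camera(nm));d=P[...,:2]-CR;a=d@t;l=d@n
    m=(abs(l)<.008)&(P[...,2]>.06)&(P[...,2]<.085)&(abs(a)<.06)
    print(nm,m.sum(),np.percentile(a[m],[1,50,99]),"z inner",np.median(P[...,2][m&(a>.02)]))
```

```text
scene 50 [-0.02034693  0.01424478  0.03843262] z inner 0.07515748228863997
top 197 [-0.03087088  0.00428809  0.03729175] z inner 0.07370342596443308
```

The sleeve is seated, with its top at 75 mm. I release and retreat.

Call:
jog_arm([
  [0, 0, 0, 0, 0, 0, 0.2],
  [0, 0, 0, 0, 0, 0, 0.6],
  [0, 0, 0, 0, 0, 0, 1],
  [0, 0, 0, 0, 0, 0, 1],
  [0, 0, 0, 0, 0, 0, 1],
])

```text
clock: 24.17
position: [0.4937, -0.3295, 0.0589]
ee_rot: [0.43, 0.818, 0.177, -0.338]
ft_force: [-0.2, -0.3, 0.3]
grip_width: 1.001
grasp_force: 0.0
```

Call:
jog_arm([
  [0, 0, 0, 0, 0, 0, 1],
  [0.006, 0, -0.007, 0, 0, 0, 1],
  [0.018, 0, -0.02, 0, 0, 0, 1],
  [0.035, 0, -0.04, 0, 0, 0, 1],
  [0.035, 0, -0.04, 0, 0, 0, 1],
])

```text
clock: 24.58
position: [0.4976, -0.3335, 0.1186]
ee_rot: [0.43, 0.82, 0.177, -0.334]
ft_force: [-0.0, -0.8, 1.0]
grip_width: 0.998
grasp_force: 0.0
```

Call:
jog_arm([
  [0.02, 0, -0.03, 0, -0.05, 0, 1],
  [0.035, 0, -0.055, 0, -0.1, 0, 1],
  [0.045, 0, -0.08, 0, -0.2, 0, 1],
  [0.045, 0, -0.1, 0, -0.3, 0, 1],
  [0.045, 0, -0.1, 0, -0.3, 0, 1],
])

```text
clock: 25.0
position: [0.5203, -0.3652, 0.2236]
ee_rot: [0.452, 0.862, 0.109, -0.203]
ft_force: [0.3, 1.1, 1.5]
grip_width: 0.997
grasp_force: 0.0
```

Run:
```python
from h import *
from workcell import optics
n=np.array([.823,.568]);t=np.array([-.568,.823])
for nm in("scene","top","wrist"):
    c=optics.camera(nm);P=cloud(c);d=P[...,:2]-CR;a=d@t;l=d@n
    m=(abs(l)<.03)&(P[...,2]>.06)&(P[...,2]<.085)&(abs(a)<.06)
    if m.sum()>10: print(nm,m.sum(),"along",np.percentile(a[m],[1,50,99]),"lat",np.percentile(l[m],[1,50,99]),"ztop",np.percentile(P[...,2][m],97), "PA",ring(P,PA,.06,.13),"PB",ring(P,PB,.06,.13))
    if nm=="scene": cv2.imwrite("pics/s6.png",cv2.resize(c["color"][80:300,110:410,::-1],(800,586)))
plan([])
```

```text
scene 193 along [-0.03174599  0.00481404  0.03772401] lat [-0.00944577  0.01116981  0.0207408 ] ztop 0.07687798008358708 PA (287, array([559.5,  65. ]), 21.1, array([0.0626, 0.0814, 0.0897])) PB (64, array([583.5, -59.6]), 10.0, array([0.0621, 0.0733, 0.0795]))
top 454 along [-0.03281443  0.00318621  0.0364065 ] lat [-0.02049148 -0.00133143  0.01624149] ztop 0.07740732812812168 PA (237, array([557.9,  62. ]), 20.0, array([0.0665, 0.0856, 0.0897])) PB (63, array([580.9, -64.4]), 10.4, array([0.0641, 0.0752, 0.0791]))
wrist 2192 along [-0.03380039 -0.00117859  0.03387448] lat [-1.84706560e-02  7.83911429e-05  1.89143971e-02] ztop 0.07540218571676165 PA (258, array([564.4,  55. ]), 18.2, array([0.0606, 0.0661, 0.0736])) PB (372, array([583. , -65.2]), 10.7, array([0.0616, 0.0739, 0.0783]))
now [ 0.5175 -0.364   0.2161] grasp [ 0.5159 -0.3617  0.2107] j [ 0.88  0.76 -0.48  1.05  0.09  1.83  1.05] F [ 0.2  0.5 -0.6] w 1.001 0.0 t 25.15
```

View pics/s6.png

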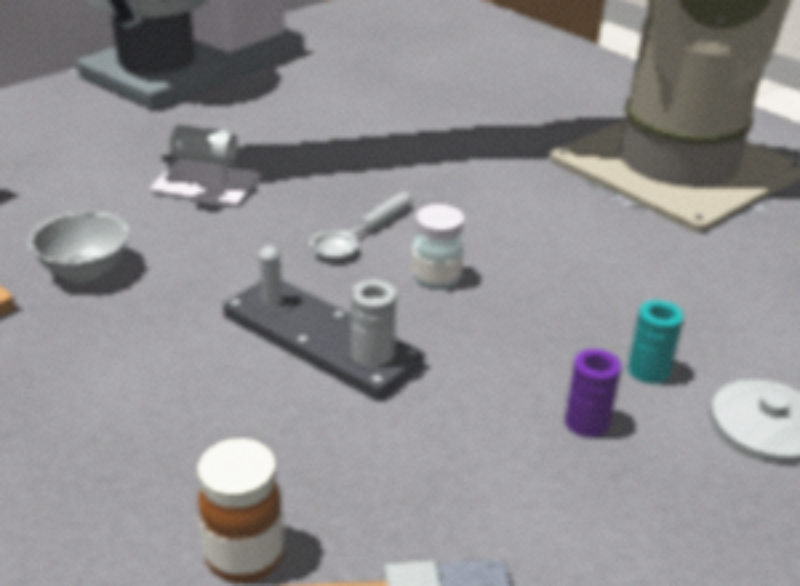

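The stuck sleeve lies level in the cradle at (203,145), centred to within about 2 mm. The fitting sleeve is fully home on pin a at (372,325), pin b is bare, the gripper is clear and the bystanders visible here have not moved.

```bash
python3 -c "from workcell import workorder; print(workorder.hand_in())"
```

```text
the job is handed in; nothing more can be done
None
```

The job is handed in: the sleeve that fits was left fully home on pin a, and the one that stuck proud on pin b now lies midway along the V-cradle groove, centred to within about 2 mm, after about 25 s of robot time; the hand-in returned no verdict.

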